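Swap the tin at the back of the storage tray for the gauge block

TASK

The tin of test probes stands at the back of the storage tray, in the stall behind the wire spool and the white jar. First move the spool and the jar out of the way onto the black mat, then set the tin in the middle of the round dish and stow the aluminium gauge block in the middle of the emptied stall. Only then put the spool and the jar back, each on the spot in the tray where it stood at the start; keep everything upright and leave it standing.

Things in the scene. Friction and masses are not known exactly. Their poses are not given: they have to be found in the camera images.
- tray: Grey tray, fixed; floor 4 mm thick, rim 12 mm high. Origin: on the bench under the stall's centre; x points from the front of the tray to its back. Outer faces at x -100 and +68, y -78 and +78 mm. Stall: between two ribs at y -41 and +41 mm (inner faces), tops 22 mm above the bench, x -24 to +32 mm. Spool and jar stand near x -63, y -35 and +35 mm, either way round.
- tin: Round flat pale tin with a lid, 60 mm across, 22 mm high. At the start it stands in the stall. Origin: centre of its underside, z up.
- spool: Wire spool standing on its flange, black flanges, pale winding, 60 mm across, 48 mm high. Origin: centre of its underside, z up. Stands in the front of the tray at the start.
- jar: White round jar with a black screw cap (closed, one solid piece), 56 mm across, 72 mm high. Origin: centre of its underside, z up. Stands in the front of the tray at the start.
- block: Drilled aluminium gauge block, 40 (its x) x 60 (its y) x 25 mm high, lying on the bench at the start. Origin: centre of its underside, z up. Fits the stall either way round: square with the ribs, or a quarter turn from that.
- mat: Flat black rubber mat, fixed, 110 (x) x 170 (y) x 3 mm, room for the spool and jar side by side along y. Origin: centre of its underside. Between mat and tray, in the middle of the bench, stands a fixed rack of carriers 225 mm high (world x from 0.52 m, y from 0 to 0.24 m); behind it a screen hangs from world x 0.68 m on, z 0.23 m and up.
- dish: Shallow round aluminium dish, fixed, 104 mm across, floor 4 mm thick, rim 10 mm high with about 92 mm clear inside. Origin: centre of its underside.
Not all that is in view belongs to the job. Leave any pink look-alike of the block alone.

How it is judged:
By the outcome, as a careful person would: the job done as asked, in the order asked, and still so for the second after the job is handed in, with the robot touching nothing.
It also fails if it takes over 144 s, if anything falls off the work surface, if the arm or the gripper's body presses on something with over 40 N, if the wrist force passes 120 N, or if a joint passes its speed limit or range.

ROBOT

A 6-joint arm with a two-finger parallel gripper is mounted at the origin on a cart in front of the work surface, level with it; the furniture and walls round the work are solid. World frame = base frame: x ahead of the robot, y to its left, z up, the work surface at z = 0. Lengths are in mm, angles in rad, forces in N, time in s.
With the tool pointing down it reaches from about 275 to 1000 mm from the base axis. Payload 8.4 kg.
Tool frame: the origin (TCP) lies midway between the tips of the shut fingers; the grasp point (between the pads) lies 19 mm behind it; z points along the fingers, y is the line along which they close (so a half turn about z gives the same grasp; the last joint's range is limited). The gripper opens to 85 mm and grips with 20 to 120 N. Pads are 22 mm wide; open, the fingers measure 114 mm over their backs; the gripper's body (76 mm by 85 mm) begins 54 mm behind the grasp point. The pads swing forward as they close: fully open they stand 13 mm farther back than shut.
Start: joints at [-1.305, 0.353, 1.633, -0, 1.155, -0.002], TCP at [165.38, -602.725, 231.281] pointing down, gripper open.
Joint ranges: [-2.63, 2.63], [-0.92, 2.1], [0.06, 2.66], [-1.3, 4.44], [0, 2.69], [-3.02, 3.02]. Speed limits (rad/s): [2.22, 2.22, 2.79, 3.14, 3.14, 3.14].

INTERFACE

Orientations are given as [roll, pitch, yaw] about the fixed x, y, z axes, in that order (R = Rz(yaw) Ry(pitch) Rx(roll)).
In Python, from rig import monitor, imaging, r gives the robot as it stands.
- The arm moves only by the tool drive_tool, never from a script. Its argument "plan" is a list of rows, each an object of numbers: "x", "y", "z": the shift along the tool's x, y, z in units of 50 mm (1.0 is 50 mm); "ax", "ay", "az": the turn, a rotation vector about the tool's x, y, z in units of 6 degrees (1.0 is 6 degrees); "hand": the finger opening in mm, from 0 to 85.4. In form: [{"x": .., "y": .., "z": .., "ax": .., "ay": .., "az": .., "hand": ..}, ...]. A call has 1 to 8 rows; each row is the pose to reach, as a shift and turn from the pose commanded when the call began, along the tool's axes at that moment; what a row does not reach only later rows make up. A row lasts 1/10 s, in which the tool goes at most 50 mm and 8.59 degrees, less where a joint would pass 70% of its speed; a pose out of reach is approached as far as the arm can. A call with a gripper value outside its range is refused whole. The fingers move at their own pace and stop on an object; "grip_force" is the grip in N (left out, the last holds). Time passes only in rows, so rows that repeat a pose let the fingers close. It gives the time, the measured TCP pose, the force, the opening and the grip force at its end, in the units of the state.
- monitor.sense(): the state, without advancing time (a new reading comes with each control period).
- imaging.grab_frame(name): name is "side" or "top"; returns the picture (480x640x3 uint8, red, green, blue); there is no depth.
- imaging.camera_info(name): a dict with "mtx" (3x3 intrinsics, pixels), "R" (3x3) and "t" (3): a world point X has camera coordinates R X + t. Camera axes: x right, y down, z forward; pixel columns grow to the right and rows downward; lengths in mm; the calibration is good to about 2 mm. A picture is of the moment at which its call begins. camera_info takes no time and is no camera call.
- r.sign_off(): hands the job in; it is judged then, once.
The state is a dict: "clock": time; "qpos": joint angles; "qvel": joint speeds; "joint_efforts": joint torques, N m; "eef_pos": TCP position; "tcp_rot": TCP orientation; "contact_force": force on the tool from outside, world axes, zero at the start; "wrist_torque": the same for the moment, N m; "opening": opening from 0.0 (shut) to 1.0 (fully open); "grasp_force": force on a finger pad.
Only numpy, scipy, OpenCV 4.12 (cv2) and the standard library are available. Lean on these libraries where they do the work, as an engineer would, in place of code of your own. Each camera call takes 0.05 s, during which the arm holds its last target. There are 200 camera calls.

## Working session

There is one attempt and no reset: what is moved stays moved. The work goes in short steps, Python scripts to look and compute and a tool call to move; the robot and the scene stay as the last step left them, time stands still between calls to the robot, and variables do not carry over. Pictures are saved under pics/ and viewed, at most 14 in all, crops included, and the job is handed in when it is done.

Besides the shell and the picture viewer there is one more tool, called after "Request:" as name(argument=value, ...), one argument or row to a line, values as JSON. drive_tool: Moves the arm, as the interface text tells. Its arguments: {"type":"object","properties":{"plan":{"type":"array","items":{"type":"object","properties":{"x":{"type":"number"},"y":{"type":"number"},"z":{"type":"number"},"ax":{"type":"number"},"ay":{"type":"number"},"az":{"type":"number"},"hand":{"type":"number"}}}},"grip_force":{"type":"number"}},"required":["plan"]}

```bash
ls; mkdir -p pics; python3 - <<'E'
from rig import monitor, imaging, r
import cv2, numpy as np
print(monitor.sense())
for n in("side","top"):
    im=imaging.grab_frame(n); cv2.imwrite(f"pics/{n}0.png",im[:,:,::-1]); c=imaging.camera_info(n); print(n,c, -c['R'].T@c['t'])
E
```

```text
pics
{'clock': 0.0, 'qpos': array([-1.30539633e+00,  3.53653994e-01,  1.63413186e+00,  9.13515033e-06,
        1.15520648e+00, -2.39936538e-03]), 'qvel': array([-8.52081115e-05,  4.05969154e-04,  3.67007992e-04,  7.65952564e-04,
       -1.23204251e-03, -5.59309169e-04]), 'joint_efforts': array([ 2.04285247e-04, -6.05241537e+01, -3.42064476e+01, -4.73496084e-05,
        9.16445075e-03,  2.03057078e-05]), 'eef_pos': array([ 165.2590992 , -602.26064515,  230.55900524]), 'tcp_rot': array([-3.14019300e+00, -1.17107017e-05,  2.67795664e-01]), 'contact_force': array([ 0.74817722, -0.81105261, -0.36367645]), 'wrist_torque': array([ 0.01610941,  0.00405727, -0.03050402]), 'grasp_force': 0.0, 'opening': 0.9991209879268954}
side {'mtx': array([[623.74380195,   0.        , 321.00623793],
       [  0.        , 623.74380195, 236.28719738],
       [  0.        ,   0.        ,   1.        ]]), 'R': array([[-0.20565283, -0.97861908,  0.00340815],
       [-0.45506778,  0.09254633, -0.88563451],
       [ 0.86638342, -0.18368419, -0.46437042]]), 't': array([ 219.76266337,  237.29418298, 1675.41955161])} [-1298.37596618   500.85131264   987.42222199]
top {'mtx': array([[473.33914191,   0.        , 326.23188705],
       [  0.        , 473.33914191, 238.5352992 ],
       [  0.        ,   0.        ,   1.        ]]), 'R': array([[-0.01995068, -0.99978547, -0.00556681],
       [-0.98516301,  0.02060756, -0.17037951],
       [ 0.17045767,  0.00208502, -0.98536279]]), 't': array([ 123.12983179,  481.720208  , 1252.82072706])} [ 263.47654534  110.56417637 1317.24362264]
```

View pics/side0.png

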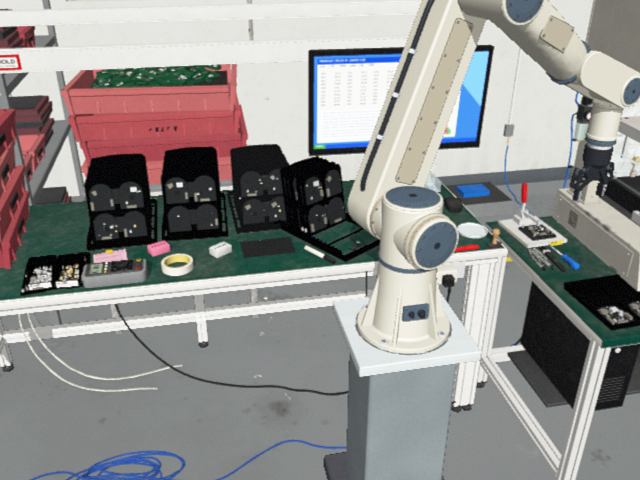

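View pics/top0.png

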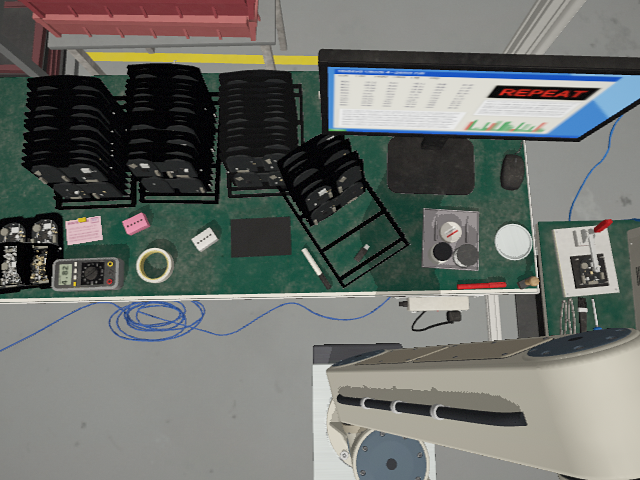

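The top view shows the tray around (450,240) with the tin at (450,231), and the jar and spool at (442,253) and (465,255). The dish is at (513,242) and the mat at (260,236). There are two block-like candidates, a white/silver one at (205,240) and a pink one at (135,223). The aluminium one at (205,240) fits because the pink one is the decoy. I'll enlarge both areas to confirm.

```bash
python3 - <<'E'
import cv2, numpy as np
im=cv2.imread("pics/top0.png")
a=cv2.resize(im[195:285,400:550],None,fx=5,fy=5,interpolation=cv2.INTER_CUBIC)
cv2.imwrite("pics/trayc.png",a)
b=cv2.resize(im[195:275,110:310],None,fx=4,fy=4,interpolation=cv2.INTER_CUBIC)
cv2.imwrite("pics/matc.png",b)
E
```

```text
(no output)
```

View pics/trayc.png

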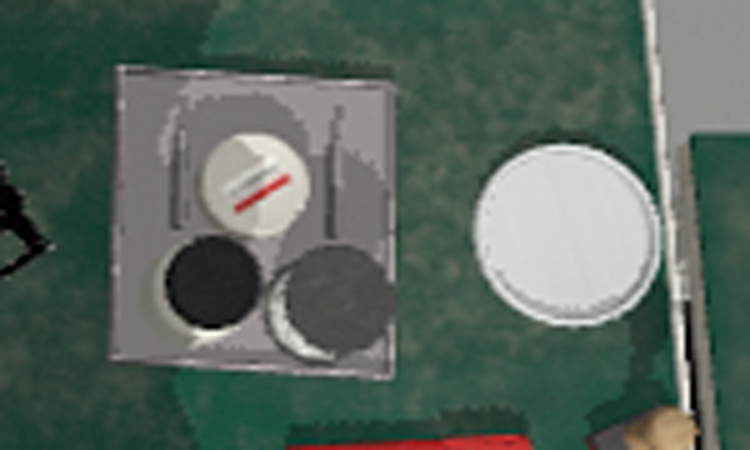

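View pics/matc.png

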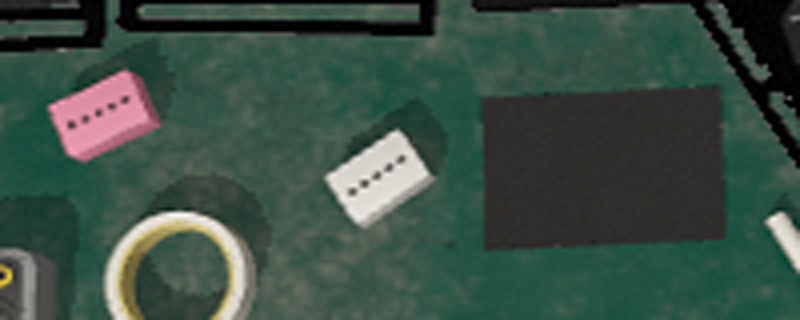

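The crops confirm the layout. The black-capped jar is at top-view pixel (442,251), which is the tray's +y side, and the spool with the dark grey flange is at (466,255). The tin with a red stripe is at (451,232) in the stall. The silver block at (205,240) is the aluminium one and the pink one at (131,218) is the look-alike. Now I'll measure.

```bash
cat > h.py <<'E'
import numpy as np, cv2
from rig import monitor, imaging, r
def ray(name,uv,z):
    c=imaging.camera_info(name); R,t,K=c['R'],np.ravel(c['t']),c['mtx']
    uv=np.atleast_2d(np.asarray(uv,float)); o=-R.T@t
    d=(R.T@np.linalg.inv(K)@np.c_[uv,np.ones(len(uv))].T).T
    return o+d*((z-o[2])/d[:,2])[:,None]
def proj(name,X):
    c=imaging.camera_info(name); p=(c['mtx']@(c['R']@np.atleast_2d(X).T+np.ravel(c['t'])[:,None])).T
    return p[:,:2]/p[:,2:]
S=8
def crop(im,u0,u1,v0,v1): return cv2.resize(im[v0:v1,u0:u1],None,fx=S,fy=S,interpolation=cv2.INTER_CUBIC)
def pix(cnt,u0,v0): return (np.asarray(cnt,float).reshape(-1,2)+.5)/S-.5+[u0,v0]
def big(mask):
    cs,_=cv2.findContours(mask.astype(np.uint8),cv2.RETR_EXTERNAL,cv2.CHAIN_APPROX_NONE)
    return max(cs,key=cv2.contourArea)
def go(x,y,z,yaw=None):
    s=monitor.sense(); p=s['eef_pos']; from scipy.spatial.transform import Rotation as Ro
    R=Ro.from_euler('xyz',s['tcp_rot']); d=R.inv().apply(np.array([x,y,z])-p)/50
    a=np.zeros(3)
    if yaw is not None: a=np.degrees((R.inv()*Ro.from_euler('xyz',[np.pi,0,yaw])).as_rotvec())/6
    print('shift',d.round(3),'turn',a.round(3))
E
cat > m.py <<'E'
from h import *
im=cv2.imread("pics/top0.png")
def rect(u0,u1,v0,v1,f,z):
    c=crop(im,u0,u1,v0,v1); cn=big(f(c.astype(int),cv2.cvtColor(c,cv2.COLOR_BGR2HSV)))
    P=ray("top",pix(cn,u0,v0),z)[:,:2].astype(np.float32); q=cv2.minAreaRect(P); e=cv2.fitEllipse(P); return P,q,e
sat=lambda c,h:(h[:,:,1]<70)
n='tray'; P,q,e=rect(415,485,200,278,sat,12); print(n,q)
P,q,e=rect(492,536,218,266,sat,10); print('dish',e,q)
P,q,e=rect(225,298,210,262,lambda c,h:(c.max(2)<70),3); print('mat',q)
P,q,e=rect(188,222,222,256,lambda c,h:(h[:,:,1]<60)&(h[:,:,2]>215),25); print('block',q)
for v in(190,205,215,225): 
    P,q,e=rect(188,222,222,256,lambda c,h:(h[:,:,1]<60)&(h[:,:,2]>v),25); print(v,q)
P,q,e=rect(430,456,238,266,lambda c,h:(h[:,:,2]<75),76); print('jar',e,q)
P,q,e=rect(436,466,218,246,lambda c,h:(h[:,:,2]>150)|((h[:,:,1]>120)&(h[:,:,0]<15)),26); print('tin',e,q)
P,q,e=rect(450,482,240,270,lambda c,h:(h[:,:,2]<118),52); print('spool',e,q)
print(proj("top",[[520,0,0],[520,240,0],[520,0,225],[520,240,225]]).round())
E
python3 m.py
```

```text
tray ((482.00537109375, -237.85572814941406), (192.06959533691406, 212.13702392578125), 88.5748062133789)
dish ((472.2067565917969, -409.9457092285156), (133.73074340820312, 141.72755432128906), 22.68421173095703) ((471.61187744140625, -410.1587829589844), (123.15850067138672, 141.4582061767578), 85.45750427246094)
mat ((500.9766845703125, 299.2139892578125), (113.20563507080078, 174.09768676757812), 1.559922456741333)
block ((493.8957214355469, 452.6119689941406), (38.979759216308594, 58.529151916503906), 33.74726867675781)
190 ((493.6789245605469, 452.41943359375), (41.050010681152344, 60.00552749633789), 34.30263900756836)
205 ((493.9082946777344, 452.5584411621094), (39.80508804321289, 59.20114517211914), 34.09143829345703)
215 ((493.8957214355469, 452.6119689941406), (38.979759216308594, 58.529151916503906), 33.74726867675781)
225 ((473.4393310546875, 453.8751220703125), (11.799911499023438, 35.260009765625), 18.33915138244629)
jar ((438.3627014160156, -192.8628692626953), (48.409427642822266, 51.64677810668945), 32.84425354003906) ((438.09954833984375, -192.6810760498047), (48.330970764160156, 51.32864761352539), 42.85359191894531)
tin ((497.7116394042969, -232.67555236816406), (56.45438003540039, 65.2317123413086), 95.320068359375) ((497.7362365722656, -234.417724609375), (64.33612060546875, 57.53517150878906), 42.112831115722656)
spool ((430.0721130371094, -265.46881103515625), (78.42462158203125, 92.30907440185547), 8.3579683303833) ((433.0388488769531, -260.80517578125), (85.84918975830078, 82.13484954833984), 85.66484832763672)
[[366. 228.]
 [281. 229.]
 [373. 209.]
 [272. 212.]]
```

```bash
cat > m2.py <<'E'
from h import *
im=cv2.imread("pics/top0.png"); tiles=[]
def f(n,u0,u1,v0,v1,fn,z,core=None):
    c=crop(im,u0,u1,v0,v1); k=c.astype(int); m=fn(k[:,:,0],k[:,:,1],k[:,:,2])
    m=cv2.morphologyEx(m.astype(np.uint8),cv2.MORPH_OPEN,np.ones((9,9)))
    cn=big(m); 
    P=ray("top",pix(cn,u0,v0),z)[:,:2].astype(np.float32); H=cv2.convexHull(P)
    M=cv2.moments(P.reshape(-1,1,2)); 
    print(n,'rect',np.round(cv2.minAreaRect(P)[0]+cv2.minAreaRect(P)[1],1),round(cv2.minAreaRect(P)[2],2),'ell',[np.round(a,1) for a in cv2.fitEllipse(P)],'cen',np.round([M['m10']/M['m00'],M['m01']/M['m00'],2*np.sqrt(M['m00']/np.pi)],1))
    o=c.copy(); cv2.drawContours(o,[cn],-1,(0,0,255),1); tiles.append(cv2.resize(o,(260,260)))
    return P
f('tray',415,485,200,278,lambda b,g,r:(g-r<8)&(r>70),12)
f('dish',492,532,218,266,lambda b,g,r:(r>140),10)
f('jar',430,456,238,266,lambda b,g,r:r<70,76)
f('tin',436,466,216,248,lambda b,g,r:(r>150)&((b<r-15)|(r>175)),26)
f('spool',450,482,240,270,lambda b,g,r:(r<100)&(g-r<8),52)
f('block',188,222,222,256,lambda b,g,r:r>190,25)
cv2.imwrite("pics/tiles.png",np.vstack([np.hstack(tiles[:3]),np.hstack(tiles[3:])]))
E
python3 m2.py
```

```text
tray rect [ 481.7 -233.4  158.4  170.1] 85.36 ell [array([ 481.9, -233.1]), array([184.8, 199.4]), np.float64(85.2)] cen [ 481.5 -233.4  183.1]
dish rect [ 470.3 -407.9  103.   103.1] 84.64 ell [array([ 470.2, -408.4]), array([102.9, 104. ]), np.float64(23.7)] cen [ 470.2 -408.4  103.5]
jar rect [ 438.  -192.6   47.9   51.1] 42.85 ell [array([ 438.3, -192.8]), array([48.1, 51.3]), np.float64(33.2)] cen [ 438.3 -192.8   49.6]
tin rect [ 498.4 -236.9   47.8   56.5] 67.79 ell [array([ 497.5, -236.6]), array([45.4, 58.3]), np.float64(74.0)] cen [ 497.5 -237.8   48.1]
spool rect [ 431.6 -266.    60.3   59.6] 20.35 ell [array([ 431.7, -265.1]), array([57.9, 62.5]), np.float64(138.1)] cen [ 431.7 -265.4   59.3]
block rect [493.7 452.4  41.1  60. ] 34.3 ell [array([493.5, 452.7]), array([44.9, 70.3]), np.float64(33.9)] cen [493.6 452.6  53.9]
```

View pics/tiles.png

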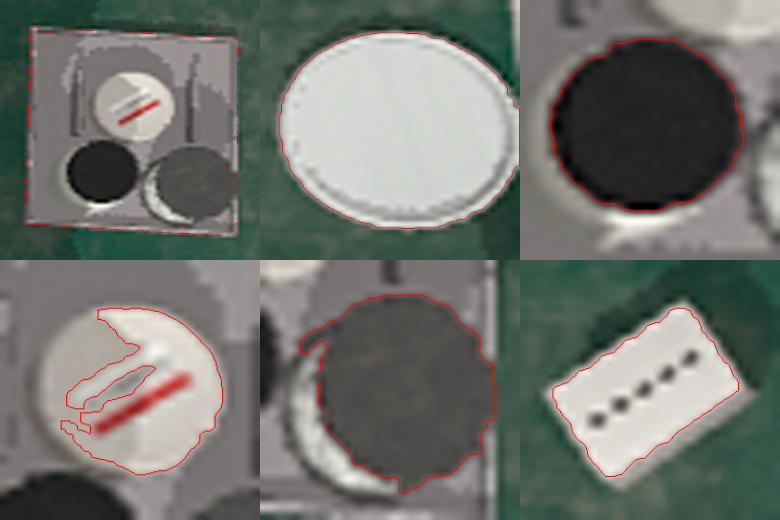

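The masks fit well. The dish outline, spool flange, jar cap and block top match their true sizes, and the tin's shaded side spoils its mask, so I'll re-measure it later. The tray origin comes out at about (497.6,-234.7) with yaw -4.6°. Next I'll plan the spool pick.

```bash
cat >> h.py <<'E'
def chain(*W):
    from scipy.spatial.transform import Rotation as Ro
    s=monitor.sense(); p=s['eef_pos']; R=Ro.from_euler('xyz',s['tcp_rot'])
    for x,y,z,yaw in W:
        T=Ro.from_euler('xyz',[np.pi,0,yaw]); q=np.array([x,y,z])
        print((x,y,z,yaw),'shift',(R.inv().apply(q-p)/50).round(2),'turn',np.degrees((R.inv()*T).as_rotvec()).round(2)/6, 'mm',round(np.linalg.norm(q-p)))
        p,R=q,T
E
python3 -c "
from h import *
chain((300,-430,230,.9),(431.7,-265.3,130,1.49),(431.7,-265.3,20,1.49))"
```

```text
(300, -430, 230, 0.9) shift [ 3.51 -2.61  0.02] turn [-1.16666667e-02 -3.33333333e-03 -6.03666667e+00] mm 219
(431.7, -265.3, 130, 1.49) shift [4.22 0.02 2.  ] turn [-0.          0.         -5.63333333] mm 233
(431.7, -265.3, 20, 1.49) shift [ 0.  -0.   2.2] turn [0. 0. 0.] mm 110
```

Request:
drive_tool(
  plan=[
    {"x": 0.5, "y": -0.37, "az": -0.86, "hand": 85},
    {"x": 1.0, "y": -0.75, "az": -1.7},
    {"x": 1.6, "y": -1.2, "az": -2.7},
    {"x": 2.2, "y": -1.6, "az": -3.8},
    {"x": 2.8, "y": -2.1, "az": -4.8},
    {"x": 3.51, "y": -2.61, "az": -6.04},
    {"x": 3.51, "y": -2.61, "az": -6.04},
    {"x": 3.51, "y": -2.61, "az": -6.04},
  ],
)

```text
invalid input
```

Request:
drive_tool(
  plan=[
    {"x": 0.6, "z": 0.3, "az": -0.8},
    {"x": 1.2, "z": 0.6, "az": -1.6},
    {"x": 1.9, "z": 0.9, "az": -2.6},
    {"x": 2.6, "z": 1.2, "az": -3.6},
    {"x": 3.3, "y": 0.01, "z": 1.5, "az": -4.6},
    {"x": 4.22, "y": 0.02, "z": 2.0, "az": -5.63},
    {"x": 4.22, "y": 0.02, "z": 2.0, "az": -5.63},
    {"x": 4.22, "y": 0.02, "z": 2.0, "az": -5.63},
  ],
)

```text
invalid input
```

Request:
drive_tool(
  plan=[
    {"x": 0.5, "y": -0.37, "z": 0, "ax": 0, "ay": 0, "az": -0.86, "hand": 85},
    {"x": 1.0, "y": -0.75, "z": 0, "ax": 0, "ay": 0, "az": -1.7, "hand": 85},
    {"x": 1.6, "y": -1.2, "z": 0, "ax": 0, "ay": 0, "az": -2.7, "hand": 85},
    {"x": 2.2, "y": -1.6, "z": 0, "ax": 0, "ay": 0, "az": -3.8, "hand": 85},
    {"x": 2.8, "y": -2.1, "z": 0, "ax": 0, "ay": 0, "az": -4.8, "hand": 85},
    {"x": 3.51, "y": -2.61, "z": 0, "ax": 0, "ay": 0, "az": -6.04, "hand": 85},
    {"x": 3.51, "y": -2.61, "z": 0, "ax": 0, "ay": 0, "az": -6.04, "hand": 85},
  ],
)

```text
clock: 0.8
eef_pos: [302.1, -426.7, 231.0]
tcp_rot: [-3.14, -0.002, 0.908]
contact_force: [-1.1, -0.6, 0.2]
opening: 0.989
grasp_force: 0.0
```

Request:
drive_tool(
  plan=[
    {"x": 0.6, "y": 0, "z": 0.3, "ax": 0, "ay": 0, "az": -0.8, "hand": 85},
    {"x": 1.2, "y": 0, "z": 0.6, "ax": 0, "ay": 0, "az": -1.6, "hand": 85},
    {"x": 1.9, "y": 0, "z": 0.9, "ax": 0, "ay": 0, "az": -2.6, "hand": 85},
    {"x": 2.6, "y": 0, "z": 1.2, "ax": 0, "ay": 0, "az": -3.6, "hand": 85},
    {"x": 3.3, "y": 0, "z": 1.5, "ax": 0, "ay": 0, "az": -4.6, "hand": 85},
    {"x": 4.22, "y": 0.02, "z": 2.0, "ax": 0, "ay": 0, "az": -5.63, "hand": 85},
    {"x": 4.22, "y": 0.02, "z": 2.0, "ax": 0, "ay": 0, "az": -5.63, "hand": 85},
    {"x": 4.22, "y": 0.02, "z": 2.0, "ax": 0, "ay": 0, "az": -5.63, "hand": 85},
  ],
)

```text
clock: 1.6
eef_pos: [431.9, -265.1, 130.6]
tcp_rot: [-3.14, -0.001, 1.491]
contact_force: [-0.5, -0.1, 0.1]
opening: 0.993
grasp_force: 0.0
```

```bash
python3 - <<'E'
from h import *
for n in("side","top"):
    cv2.imwrite(f"pics/{n}1.png",imaging.grab_frame(n)[:,:,::-1])
chain((431.7,-265.3,20,1.49))
a=cv2.imread("pics/side1.png"); b=cv2.imread("pics/top1.png")
print(proj("side",[[497,-234,20]]).round())
u,v=proj("side",[[497,-234,20]])[0].astype(int)
A=cv2.resize(a[max(0,v-90):v+60,u-100:u+100][:,:],(800,600))[:300*2]; B=cv2.resize(b[180:300,390:550],(800,600))
cv2.imwrite("pics/pair1.png",np.hstack([cv2.resize(A,(400,300)),cv2.resize(B,(400,300))]))
E
```

```text
(431.7, -265.3, 20, 1.49) shift [ 0.03 -0.    2.23] turn [ 0.00166667  0.005      -0.01333333] mm 112
[[422. 228.]]
```

View pics/pair1.png

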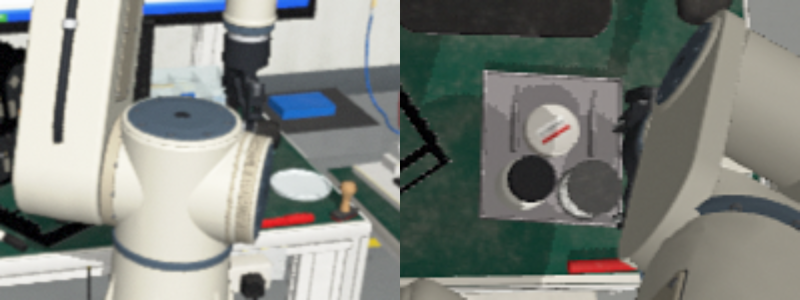

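```bash
python3 -c "
from h import *
print(proj('top',[[431.9,-265,130],[431.9,-265,150],[431.9+55,-265-4,150],[431.9-55,-265+4,150],[431.7,-265.3,52]]).round(1))"
```

```text
[[475.9 249.8]
 [478.4 248.7]
 [478.3 227. ]
 [478.4 270.7]
 [467.2 254.2]]
```

The top view shows the open gripper over the spool, with fingers at about u=480, rows 217 to 270. That agrees with the projected position, so I'll descend.

Request:
drive_tool(
  plan=[
    {"x": 0, "y": 0, "z": 0.4, "ax": 0, "ay": 0, "az": 0, "hand": 85},
    {"x": 0, "y": 0, "z": 0.9, "ax": 0, "ay": 0, "az": 0, "hand": 85},
    {"x": 0.01, "y": 0, "z": 1.3, "ax": 0, "ay": 0, "az": 0, "hand": 85},
    {"x": 0.02, "y": 0, "z": 1.6, "ax": 0, "ay": 0, "az": 0, "hand": 85},
    {"x": 0.02, "y": 0, "z": 1.9, "ax": 0, "ay": 0, "az": 0, "hand": 85},
    {"x": 0.02, "y": 0, "z": 2.1, "ax": 0, "ay": 0, "az": 0, "hand": 85},
    {"x": 0.02, "y": 0, "z": 2.22, "ax": 0, "ay": 0, "az": 0, "hand": 85},
    {"x": 0.02, "y": 0, "z": 2.22, "ax": 0, "ay": 0, "az": 0, "hand": 85},
  ],
)

```text
clock: 2.5
eef_pos: [431.7, -265.2, 20.1]
tcp_rot: [-3.141, -0.0, 1.489]
contact_force: [0.5, 0.5, -0.1]
opening: 0.995
grasp_force: 0.0
```

Request:
drive_tool(
  plan=[
    {"x": 0, "y": 0, "z": 0, "ax": 0, "ay": 0, "az": 0, "hand": 66},
    {"x": 0, "y": 0, "z": 0, "ax": 0, "ay": 0, "az": 0, "hand": 62},
    {"x": 0, "y": 0, "z": 0, "ax": 0, "ay": 0, "az": 0, "hand": 56},
    {"x": 0, "y": 0, "z": 0, "ax": 0, "ay": 0, "az": 0, "hand": 50},
    {"x": 0, "y": 0, "z": 0, "ax": 0, "ay": 0, "az": 0, "hand": 45},
    {"x": 0, "y": 0, "z": 0, "ax": 0, "ay": 0, "az": 0, "hand": 45},
    {"x": 0, "y": 0, "z": 0, "ax": 0, "ay": 0, "az": 0, "hand": 45},
    {"x": 0, "y": 0, "z": 0, "ax": 0, "ay": 0, "az": 0, "hand": 45},
  ],
  grip_force=40,
)

```text
clock: 3.3
eef_pos: [432.5, -265.0, 21.3]
tcp_rot: [3.141, 0.001, 1.49]
contact_force: [-1.1, 0.4, 7.4]
opening: 0.684
grasp_force: 42.1
```

Request:
drive_tool(
  plan=[
    {"x": 0, "y": 0, "z": -0.1, "ax": 0, "ay": 0, "az": 0, "hand": 45},
    {"x": 0, "y": 0, "z": -0.3, "ax": 0, "ay": 0, "az": 0, "hand": 45},
    {"x": 0, "y": 0, "z": -0.7, "ax": 0, "ay": 0, "az": 0, "hand": 45},
    {"x": 0, "y": 0, "z": -1.2, "ax": 0, "ay": 0, "az": 0, "hand": 45},
    {"x": 0, "y": 0, "z": -1.8, "ax": 0, "ay": 0, "az": 0, "hand": 45},
    {"x": 0, "y": 0, "z": -2.4, "ax": 0, "ay": 0, "az": 0, "hand": 45},
    {"x": 0, "y": 0, "z": -2.8, "ax": 0, "ay": 0, "az": 0, "hand": 45},
    {"x": 0, "y": 0, "z": -3.0, "ax": 0, "ay": 0, "az": 0, "hand": 45},
  ],
)

```text
clock: 4.1
eef_pos: [432.8, -265.1, 172.9]
tcp_rot: [3.139, 0.002, 1.49]
contact_force: [0.3, 0.5, -1.7]
opening: 0.684
grasp_force: 43.8
```

```bash
python3 -c "
from h import *
s=monitor.sense();print(s['opening']*85.4,s['grasp_force'],s['contact_force'],s['eef_pos'])
chain((395,-120,170,1.49),(395,190,170,1.49),(482,279,150,1.49),(482,279,21,1.49))"
```

```text
58.41135582324732 43.78142585821049 [ 0.33224517  0.51052035 -1.73722909] [ 432.84896628 -265.14456946  172.91073339]
(395, -120, 170, 1.49) shift [ 2.83 -0.99  0.05] turn [ 0.02833333  0.015      -0.        ] mm 150
(395, 190, 170, 1.49) shift [ 6.18 -0.5  -0.  ] turn [0. 0. 0.] mm 310
(482, 279, 150, 1.49) shift [1.91 1.59 0.4 ] turn [0. 0. 0.] mm 126
(482, 279, 21, 1.49) shift [ 0.   -0.    2.58] turn [0. 0. 0.] mm 129
```

Request:
drive_tool(
  plan=[
    {"x": 0.3, "y": -0.1, "z": 0, "ax": 0, "ay": 0, "az": 0, "hand": 45},
    {"x": 0.9, "y": -0.3, "z": 0, "ax": 0, "ay": 0, "az": 0, "hand": 45},
    {"x": 1.6, "y": -0.55, "z": 0, "ax": 0, "ay": 0, "az": 0, "hand": 45},
    {"x": 2.3, "y": -0.8, "z": 0, "ax": 0, "ay": 0, "az": 0, "hand": 45},
    {"x": 3.0, "y": -1.0, "z": 0, "ax": 0, "ay": 0, "az": 0, "hand": 45},
    {"x": 3.8, "y": -1.07, "z": 0, "ax": 0, "ay": 0, "az": 0, "hand": 45},
    {"x": 4.6, "y": -1.14, "z": 0, "ax": 0, "ay": 0, "az": 0, "hand": 45},
    {"x": 5.4, "y": -1.2, "z": 0, "ax": 0, "ay": 0, "az": 0, "hand": 45},
  ],
)

```text
clock: 4.9
eef_pos: [392.1, 11.1, 169.4]
tcp_rot: [-3.14, 0.0, 1.49]
contact_force: [1.6, -0.4, -1.4]
opening: 0.684
grasp_force: 43.7
```

Request:
drive_tool(
  plan=[
    {"x": 0.8, "y": -0.06, "z": 0, "ax": 0, "ay": 0, "az": 0, "hand": 45},
    {"x": 1.6, "y": -0.13, "z": 0, "ax": 0, "ay": 0, "az": 0, "hand": 45},
    {"x": 2.3, "y": -0.18, "z": 0, "ax": 0, "ay": 0, "az": 0, "hand": 45},
    {"x": 2.9, "y": -0.23, "z": 0, "ax": 0, "ay": 0, "az": 0, "hand": 45},
    {"x": 3.4, "y": -0.28, "z": 0, "ax": 0, "ay": 0, "az": 0, "hand": 45},
    {"x": 3.6, "y": -0.29, "z": 0, "ax": 0, "ay": 0, "az": 0, "hand": 45},
    {"x": 3.6, "y": -0.29, "z": 0, "ax": 0, "ay": 0, "az": 0, "hand": 45},
  ],
)

```text
clock: 5.6
eef_pos: [393.1, 190.5, 169.5]
tcp_rot: [-3.14, 0.001, 1.492]
contact_force: [-0.0, 0.3, -2.6]
opening: 0.682
grasp_force: 43.7
```

```bash
python3 -c "
from h import *
chain((482,279,140,1.49),(482,279,26,1.49))"
```

```text
(482, 279, 140, 1.49) shift [1.91 1.63 0.59] turn [-0.01333333  0.00666667  0.02      ] mm 129
(482, 279, 26, 1.49) shift [ 0.   -0.    2.28] turn [0. 0. 0.] mm 114
```

Request:
drive_tool(
  plan=[
    {"x": 0.3, "y": 0.25, "z": 0.1, "ax": 0, "ay": 0, "az": 0, "hand": 45},
    {"x": 0.8, "y": 0.68, "z": 0.2, "ax": 0, "ay": 0, "az": 0, "hand": 45},
    {"x": 1.2, "y": 1.02, "z": 0.4, "ax": 0, "ay": 0, "az": 0, "hand": 45},
    {"x": 1.6, "y": 1.36, "z": 0.55, "ax": 0, "ay": 0, "az": 0, "hand": 45},
    {"x": 1.91, "y": 1.63, "z": 0.8, "ax": 0, "ay": 0, "az": 0, "hand": 45},
    {"x": 1.91, "y": 1.63, "z": 1.3, "ax": 0, "ay": 0, "az": 0, "hand": 45},
    {"x": 1.91, "y": 1.63, "z": 1.9, "ax": 0, "ay": 0, "az": 0, "hand": 45},
    {"x": 1.91, "y": 1.63, "z": 2.4, "ax": 0, "ay": 0, "az": 0, "hand": 45},
  ],
)

```text
clock: 6.4
eef_pos: [482.4, 276.6, 48.5]
tcp_rot: [-3.14, 0.001, 1.489]
contact_force: [0.4, -0.4, -1.5]
opening: 0.68
grasp_force: 43.8
```

Request:
drive_tool(
  plan=[
    {"x": 0, "y": 0, "z": 0.2, "ax": 0, "ay": 0, "az": 0, "hand": 45},
    {"x": 0, "y": 0, "z": 0.35, "ax": 0, "ay": 0, "az": 0, "hand": 45},
    {"x": 0, "y": 0, "z": 0.46, "ax": 0, "ay": 0, "az": 0, "hand": 45},
    {"x": 0, "y": 0, "z": 0.46, "ax": 0, "ay": 0, "az": 0, "hand": 45},
  ],
)

```text
clock: 6.8
eef_pos: [483.3, 278.2, 27.5]
tcp_rot: [3.141, -0.0, 1.49]
contact_force: [-0.1, 0.5, -1.4]
opening: 0.68
grasp_force: 43.7
```

Request:
drive_tool(
  plan=[
    {"x": 0, "y": 0, "z": 0.05, "ax": 0, "ay": 0, "az": 0, "hand": 45},
    {"x": 0, "y": 0, "z": 0.09, "ax": 0, "ay": 0, "az": 0, "hand": 45},
    {"x": 0, "y": 0, "z": 0.12, "ax": 0, "ay": 0, "az": 0, "hand": 45},
    {"x": 0, "y": 0, "z": 0.14, "ax": 0, "ay": 0, "az": 0, "hand": 45},
    {"x": 0, "y": 0, "z": 0.14, "ax": 0, "ay": 0, "az": 0, "hand": 45},
    {"x": 0, "y": 0, "z": 0.14, "ax": 0, "ay": 0, "az": 0, "hand": 45},
  ],
)

```text
clock: 7.4
eef_pos: [483.1, 278.4, 20.3]
tcp_rot: [3.142, -0.0, 1.49]
contact_force: [-0.5, 0.6, -1.9]
opening: 0.68
grasp_force: 43.8
```

```bash
python3 -c "
from h import *
s=monitor.sense();print(s['contact_force'],s['eef_pos'])
cv2.imwrite('pics/side2.png',cv2.resize(imaging.grab_frame('side')[180:280,200:360,::-1],(640,400)))"
```

```text
[-0.46233719  0.57848988 -1.85303158] [483.13572772 278.44444618  20.34813613]
```

View pics/side2.png

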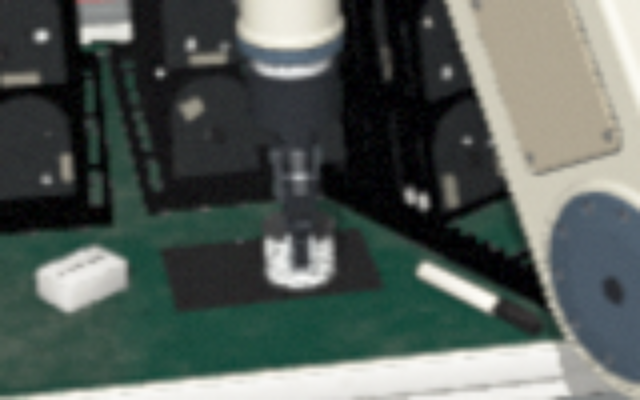

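The spool is held upright over the mat at crop pixel (300,265), and the wrist force shows it isn't seated yet. I'll lower a little more.

Request:
drive_tool(
  plan=[
    {"x": 0, "y": 0, "z": 0.02, "ax": 0, "ay": 0, "az": 0, "hand": 45},
    {"x": 0, "y": 0, "z": 0.03, "ax": 0, "ay": 0, "az": 0, "hand": 45},
    {"x": 0, "y": 0, "z": 0.03, "ax": 0, "ay": 0, "az": 0, "hand": 45},
  ],
)

```text
clock: 7.75
eef_pos: [483.2, 278.5, 20.2]
tcp_rot: [3.142, -0.0, 1.49]
contact_force: [-5.4, -2.0, 17.6]
opening: 0.683
grasp_force: 45.9
```

Request:
drive_tool(
  plan=[
    {"x": 0, "y": 0, "z": 0.02, "ax": 0, "ay": 0, "az": 0, "hand": 45},
    {"x": 0, "y": 0, "z": 0.02, "ax": 0, "ay": 0, "az": 0, "hand": 45},
    {"x": 0, "y": 0, "z": 0.02, "ax": 0, "ay": 0, "az": 0, "hand": 45},
  ],
)

```text
clock: 8.05
eef_pos: [483.2, 278.5, 20.2]
tcp_rot: [3.141, -0.0, 1.49]
contact_force: [-8.7, -4.8, 30.3]
opening: 0.68
grasp_force: 47.3
```

Request:
drive_tool(
  plan=[
    {"x": 0, "y": 0, "z": -0.04, "ax": 0, "ay": 0, "az": 0, "hand": 45},
    {"x": 0, "y": 0, "z": -0.04, "ax": 0, "ay": 0, "az": 0, "hand": 62},
    {"x": 0, "y": 0, "z": -0.04, "ax": 0, "ay": 0, "az": 0, "hand": 70},
    {"x": 0, "y": 0, "z": -0.04, "ax": 0, "ay": 0, "az": 0, "hand": 80},
    {"x": 0, "y": 0, "z": -0.04, "ax": 0, "ay": 0, "az": 0, "hand": 85},
    {"x": 0, "y": 0, "z": -0.04, "ax": 0, "ay": 0, "az": 0, "hand": 85},
    {"x": 0, "y": 0, "z": -0.04, "ax": 0, "ay": 0, "az": 0, "hand": 85},
    {"x": 0, "y": 0, "z": -0.1, "ax": 0, "ay": 0, "az": 0, "hand": 85},
  ],
)

```text
clock: 8.85
eef_pos: [482.9, 278.3, 22.5]
tcp_rot: [-3.141, 0.0, 1.49]
contact_force: [0.2, -0.6, 1.1]
opening: 0.994
grasp_force: 0.0
```

Request:
drive_tool(
  plan=[
    {"x": 0, "y": 0, "z": -0.2, "ax": 0, "ay": 0, "az": 0, "hand": 85},
    {"x": 0, "y": 0, "z": -0.6, "ax": 0, "ay": 0, "az": 0, "hand": 85},
    {"x": 0, "y": 0, "z": -1.2, "ax": 0, "ay": 0, "az": 0, "hand": 85},
    {"x": 0, "y": 0, "z": -1.9, "ax": 0, "ay": 0, "az": 0, "hand": 85},
    {"x": 0, "y": 0, "z": -2.6, "ax": 0, "ay": 0, "az": 0, "hand": 85},
    {"x": 0, "y": 0, "z": -3.0, "ax": 0, "ay": 0, "az": 0, "hand": 85},
    {"x": 0, "y": 0, "z": -3.0, "ax": 0, "ay": 0, "az": 0, "hand": 85},
  ],
)

```text
clock: 9.55
eef_pos: [484.9, 279.5, 176.9]
tcp_rot: [3.136, -0.004, 1.49]
contact_force: [0.6, -0.6, 0.5]
opening: 0.993
grasp_force: 0.0
```

```bash
python3 -c "
from h import *
cv2.imwrite('pics/side3.png',imaging.grab_frame('side')[:,:,::-1]);cv2.imwrite('pics/top3.png',imaging.grab_frame('top')[:,:,::-1])
chain((395,190,170,1.49),(395,-120,170,1.49),(438.3,-192.8,150,1.49),(438.3,-192.8,26,1.49))"
```

```text
(395, 190, 170, 1.49) shift [-1.9  -1.61  0.07] turn [ 0.01       -0.00666667 -0.00166667] mm 125
(395, -120, 170, 1.49) shift [-6.18  0.5   0.  ] turn [0. 0. 0.] mm 310
(438.3, -192.8, 150, 1.49) shift [-1.38  0.98  0.4 ] turn [0. 0. 0.] mm 87
(438.3, -192.8, 26, 1.49) shift [ 0.   -0.    2.48] turn [0. 0. 0.] mm 124
```

Request:
drive_tool(
  plan=[
    {"x": -0.5, "y": -0.45, "z": 0, "ax": 0, "ay": 0, "az": 0, "hand": 85},
    {"x": -1.2, "y": -1.05, "z": 0, "ax": 0, "ay": 0, "az": 0, "hand": 85},
    {"x": -1.9, "y": -1.61, "z": 0.05, "ax": 0, "ay": 0, "az": 0, "hand": 85},
    {"x": -2.7, "y": -1.55, "z": 0.05, "ax": 0, "ay": 0, "az": 0, "hand": 85},
    {"x": -3.6, "y": -1.47, "z": 0.05, "ax": 0, "ay": 0, "az": 0, "hand": 85},
    {"x": -4.5, "y": -1.4, "z": 0.05, "ax": 0, "ay": 0, "az": 0, "hand": 85},
    {"x": -5.4, "y": -1.32, "z": 0.05, "ax": 0, "ay": 0, "az": 0, "hand": 85},
    {"x": -6.2, "y": -1.26, "z": 0.05, "ax": 0, "ay": 0, "az": 0, "hand": 85},
  ],
)

```text
clock: 10.45
eef_pos: [394.0, -27.3, 169.3]
tcp_rot: [-3.14, 0.0, 1.49]
contact_force: [0.6, 0.8, 0.0]
opening: 0.996
grasp_force: 0.0
```

Request:
drive_tool(
  plan=[
    {"x": -0.8, "y": 0.06, "z": 0, "ax": 0, "ay": 0, "az": 0, "hand": 85},
    {"x": -1.6, "y": 0.25, "z": 0, "ax": 0, "ay": 0, "az": 0, "hand": 85},
    {"x": -2.2, "y": 0.6, "z": 0, "ax": 0, "ay": 0, "az": 0, "hand": 85},
    {"x": -2.7, "y": 0.9, "z": 0, "ax": 0, "ay": 0, "az": 0, "hand": 85},
    {"x": -3.0, "y": 1.1, "z": 0, "ax": 0, "ay": 0, "az": 0, "hand": 85},
    {"x": -3.0, "y": 1.1, "z": 0, "ax": 0, "ay": 0, "az": 0, "hand": 85},
    {"x": -3.0, "y": 1.1, "z": 0, "ax": 0, "ay": 0, "az": 0, "hand": 85},
  ],
)

```text
clock: 11.15
eef_pos: [437.1, -178.7, 169.4]
tcp_rot: [-3.139, -0.001, 1.489]
contact_force: [-0.9, 0.3, -0.5]
opening: 0.997
grasp_force: 0.0
```

```bash
cat > j.py <<'E'
from h import *
chain((438.3,-192.8,130,1.49),(438.3,-192.8,26,1.49))
im=cv2.imread('pics/top3.png'); k=im.astype(int)
# spool on mat + jar + tin check
u0,u1,v0,v1=225,300,205,265
c=crop(im,u0,u1,v0,v1); 
cv2.imwrite('pics/t3.png',np.hstack([cv2.resize(c,(400,320)),cv2.resize(im[200:275,415:500],(363,320),interpolation=cv2.INTER_CUBIC)]))
print(proj('top',[[483,278.5,51]]))
E
python3 j.py
```

```text
(438.3, -192.8, 130, 1.49) shift [-0.28  0.05  0.79] turn [-0.02166667 -0.01       -0.00666667] mm 42
(438.3, -192.8, 26, 1.49) shift [ 0.   -0.    2.08] turn [0. 0. 0.] mm 104
[[265.39069998 239.61651344]]
```

View pics/t3.png

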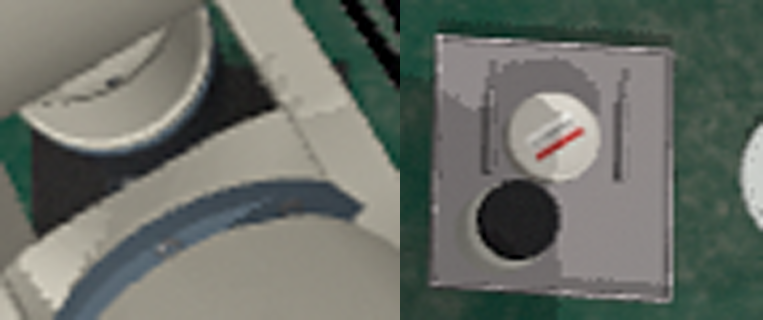

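The right half shows the tray with the spool gone, the tin intact in the stall and the jar undisturbed. The arm hides the mat at left. Next is the jar.

Request:
drive_tool(
  plan=[
    {"x": -0.15, "y": 0.03, "z": 0.2, "ax": 0, "ay": 0, "az": 0, "hand": 85},
    {"x": -0.28, "y": 0.05, "z": 0.5, "ax": 0, "ay": 0, "az": 0, "hand": 85},
    {"x": -0.28, "y": 0.05, "z": 1.1, "ax": 0, "ay": 0, "az": 0, "hand": 85},
    {"x": -0.28, "y": 0.05, "z": 1.7, "ax": 0, "ay": 0, "az": 0, "hand": 85},
    {"x": -0.28, "y": 0.05, "z": 2.2, "ax": 0, "ay": 0, "az": 0, "hand": 85},
    {"x": -0.28, "y": 0.05, "z": 2.6, "ax": 0, "ay": 0, "az": 0, "hand": 85},
    {"x": -0.28, "y": 0.05, "z": 2.86, "ax": 0, "ay": 0, "az": 0, "hand": 85},
    {"x": -0.28, "y": 0.05, "z": 2.86, "ax": 0, "ay": 0, "az": 0, "hand": 85},
  ],
)

```text
clock: 11.95
eef_pos: [438.0, -192.6, 25.7]
tcp_rot: [-3.138, -0.001, 1.491]
contact_force: [-1.1, -0.7, 0.7]
opening: 0.995
grasp_force: 0.0
```

Request:
drive_tool(
  plan=[
    {"x": 0, "y": 0, "z": 0, "ax": 0, "ay": 0, "az": 0, "hand": 66},
    {"x": 0, "y": 0, "z": 0, "ax": 0, "ay": 0, "az": 0, "hand": 60},
    {"x": 0, "y": 0, "z": 0, "ax": 0, "ay": 0, "az": 0, "hand": 56},
    {"x": 0, "y": 0, "z": 0, "ax": 0, "ay": 0, "az": 0, "hand": 50},
    {"x": 0, "y": 0, "z": 0, "ax": 0, "ay": 0, "az": 0, "hand": 43},
    {"x": 0, "y": 0, "z": 0, "ax": 0, "ay": 0, "az": 0, "hand": 43},
    {"x": 0, "y": 0, "z": 0, "ax": 0, "ay": 0, "az": 0, "hand": 43},
    {"x": 0, "y": 0, "z": 0, "ax": 0, "ay": 0, "az": 0, "hand": 43},
  ],
)

```text
clock: 12.75
eef_pos: [440.2, -193.9, 28.7]
tcp_rot: [3.139, 0.001, 1.49]
contact_force: [-1.9, 1.9, 11.6]
opening: 0.634
grasp_force: 39.8
```

```bash
python3 -c "
from h import *
s=monitor.sense();print(s['opening']*85.4,s['contact_force'],s['eef_pos'])"
```

```text
54.13932577774548 [-1.85233292  1.88814881 11.57081067] [ 440.20716996 -193.89341284   28.72272914]
```

Request:
drive_tool(
  plan=[
    {"x": 0, "y": 0, "z": -0.1, "ax": 0, "ay": 0, "az": 0, "hand": 43},
    {"x": 0, "y": 0, "z": -0.3, "ax": 0, "ay": 0, "az": 0, "hand": 43},
    {"x": 0, "y": 0, "z": -0.7, "ax": 0, "ay": 0, "az": 0, "hand": 43},
    {"x": 0, "y": 0, "z": -1.2, "ax": 0, "ay": 0, "az": 0, "hand": 43},
    {"x": 0, "y": 0, "z": -1.8, "ax": 0, "ay": 0, "az": 0, "hand": 43},
    {"x": 0, "y": 0, "z": -2.4, "ax": 0, "ay": 0, "az": 0, "hand": 43},
    {"x": 0, "y": 0, "z": -2.8, "ax": 0, "ay": 0, "az": 0, "hand": 43},
    {"x": 0, "y": 0, "z": -3.0, "ax": 0, "ay": 0, "az": 0, "hand": 43},
  ],
)

```text
clock: 13.55
eef_pos: [440.1, -194.0, 179.9]
tcp_rot: [3.138, 0.001, 1.49]
contact_force: [-0.6, -0.1, -1.8]
opening: 0.632
grasp_force: 42.6
```

```bash
python3 - <<'E'
from h import *
s=monitor.sense();print(s['opening']*85.4,s['contact_force'],s['eef_pos'])
a=imaging.grab_frame('top')[:,:,::-1];cv2.imwrite('pics/top4.png',a)
chain((395,-120,170,1.49),(395,240,170,1.49),(482,348,150,1.49),(482,348,36,1.49))
E
python3 - <<'E'
import sys; sys.path.insert(0,'.')
E
```

```text
53.94955855638772 [-0.59049353 -0.12368212 -1.79253559] [ 440.09455842 -193.98919186  179.86245349]
(395, -120, 170, 1.49) shift [ 1.4  -1.03  0.2 ] turn [ 0.03666667  0.01333333 -0.00166667] mm 88
(395, 240, 170, 1.49) shift [ 7.18 -0.58 -0.  ] turn [0. 0. 0.] mm 360
(482, 348, 150, 1.49) shift [2.29 1.56 0.4 ] turn [0. 0. 0.] mm 140
(482, 348, 36, 1.49) shift [ 0.   -0.    2.28] turn [0. 0. 0.] mm 114
```

Request:
drive_tool(
  plan=[
    {"x": 0.3, "y": -0.22, "z": 0.05, "ax": 0, "ay": 0, "az": 0, "hand": 43},
    {"x": 0.8, "y": -0.58, "z": 0.1, "ax": 0, "ay": 0, "az": 0, "hand": 43},
    {"x": 1.4, "y": -1.03, "z": 0.2, "ax": 0, "ay": 0, "az": 0, "hand": 43},
    {"x": 2.1, "y": -1.1, "z": 0.2, "ax": 0, "ay": 0, "az": 0, "hand": 43},
    {"x": 2.9, "y": -1.16, "z": 0.2, "ax": 0, "ay": 0, "az": 0, "hand": 43},
    {"x": 3.7, "y": -1.22, "z": 0.2, "ax": 0, "ay": 0, "az": 0, "hand": 43},
    {"x": 4.5, "y": -1.28, "z": 0.2, "ax": 0, "ay": 0, "az": 0, "hand": 43},
    {"x": 5.3, "y": -1.35, "z": 0.2, "ax": 0, "ay": 0, "az": 0, "hand": 43},
  ],
)

```text
clock: 14.4
eef_pos: [392.6, 77.4, 166.7]
tcp_rot: [-3.141, 0.0, 1.49]
contact_force: [0.8, -0.1, -2.0]
opening: 0.631
grasp_force: 42.6
```

Request:
drive_tool(
  plan=[
    {"x": 0.8, "y": -0.06, "z": 0, "ax": 0, "ay": 0, "az": 0, "hand": 43},
    {"x": 1.6, "y": -0.13, "z": 0, "ax": 0, "ay": 0, "az": 0, "hand": 43},
    {"x": 2.3, "y": -0.18, "z": 0, "ax": 0, "ay": 0, "az": 0, "hand": 43},
    {"x": 2.9, "y": -0.23, "z": 0, "ax": 0, "ay": 0, "az": 0, "hand": 43},
    {"x": 3.5, "y": 0.1, "z": 0, "ax": 0, "ay": 0, "az": 0, "hand": 43},
    {"x": 4.1, "y": 0.5, "z": 0, "ax": 0, "ay": 0, "az": 0, "hand": 43},
    {"x": 4.6, "y": 0.8, "z": 0, "ax": 0, "ay": 0, "az": 0, "hand": 43},
    {"x": 4.8, "y": 0.95, "z": 0, "ax": 0, "ay": 0, "az": 0, "hand": 43},
  ],
)

```text
clock: 15.2
eef_pos: [461.0, 313.1, 166.3]
tcp_rot: [-3.141, 0.0, 1.491]
contact_force: [0.7, 0.2, -1.5]
opening: 0.637
grasp_force: 42.6
```

```bash
python3 -c "
from h import *
s=monitor.sense();print(s['opening']*85.4,s['contact_force'],s['eef_pos'])
a=imaging.grab_frame('side')[:,:,::-1];cv2.imwrite('pics/side5.png',a)
chain((482,348,120,1.49),(482,348,32,1.49))"

```

```text
54.40619535328748 [ 0.71670105  0.24105002 -1.47176932] [461.04442565 313.13584034 166.32190843]
(482, 348, 120, 1.49) shift [0.72 0.35 0.93] turn [ 0.00166667 -0.005       0.00666667] mm 61
(482, 348, 32, 1.49) shift [ 0.   -0.    1.76] turn [0. 0. 0.] mm 88
```

Request:
drive_tool(
  plan=[
    {"x": 0.3, "y": 0.15, "z": 0, "ax": 0, "ay": 0, "az": 0, "hand": 43},
    {"x": 0.65, "y": 0.32, "z": 0.2, "ax": 0, "ay": 0, "az": 0, "hand": 43},
    {"x": 0.72, "y": 0.35, "z": 0.7, "ax": 0, "ay": 0, "az": 0, "hand": 43},
    {"x": 0.72, "y": 0.35, "z": 1.2, "ax": 0, "ay": 0, "az": 0, "hand": 43},
    {"x": 0.72, "y": 0.35, "z": 1.7, "ax": 0, "ay": 0, "az": 0, "hand": 43},
    {"x": 0.72, "y": 0.35, "z": 2.2, "ax": 0, "ay": 0, "az": 0, "hand": 43},
    {"x": 0.72, "y": 0.35, "z": 2.55, "ax": 0, "ay": 0, "az": 0, "hand": 43},
    {"x": 0.72, "y": 0.35, "z": 2.6, "ax": 0, "ay": 0, "az": 0, "hand": 43},
  ],
)

```text
clock: 16.05
eef_pos: [478.2, 343.4, 34.7]
tcp_rot: [-3.137, 0.004, 1.489]
contact_force: [-1.4, -0.0, -0.9]
opening: 0.627
grasp_force: 42.6
```

Request:
drive_tool(
  plan=[
    {"x": 0, "y": 0, "z": 0.02, "ax": 0, "ay": 0, "az": 0, "hand": 43},
    {"x": 0, "y": 0, "z": 0.05, "ax": 0, "ay": 0, "az": 0, "hand": 43},
    {"x": 0, "y": 0, "z": 0.08, "ax": 0, "ay": 0, "az": 0, "hand": 43},
    {"x": 0, "y": 0, "z": 0.08, "ax": 0, "ay": 0, "az": 0, "hand": 43},
    {"x": 0, "y": 0, "z": 0.08, "ax": 0, "ay": 0, "az": 0, "hand": 43},
  ],
)

```text
clock: 16.55
eef_pos: [480.8, 346.0, 33.8]
tcp_rot: [3.141, -0.001, 1.49]
contact_force: [-0.2, -0.3, -0.7]
opening: 0.633
grasp_force: 42.6
```

Request:
drive_tool(
  plan=[
    {"x": 0, "y": 0.02, "z": 0.04, "ax": 0, "ay": 0, "az": 0, "hand": 43},
    {"x": 0, "y": 0.02, "z": 0.08, "ax": 0, "ay": 0, "az": 0, "hand": 43},
    {"x": 0, "y": 0.02, "z": 0.11, "ax": 0, "ay": 0, "az": 0, "hand": 43},
    {"x": 0, "y": 0.02, "z": 0.11, "ax": 0, "ay": 0, "az": 0, "hand": 43},
    {"x": 0, "y": 0.02, "z": 0.11, "ax": 0, "ay": 0, "az": 0, "hand": 43},
  ],
)

```text
clock: 17.05
eef_pos: [481.6, 345.8, 27.9]
tcp_rot: [-3.142, 0.0, 1.49]
contact_force: [-1.9, 0.2, 2.8]
opening: 0.633
grasp_force: 42.9
```

Request:
drive_tool(
  plan=[
    {"x": 0, "y": 0, "z": 0.02, "ax": 0, "ay": 0, "az": 0, "hand": 43},
    {"x": 0, "y": 0, "z": 0.02, "ax": 0, "ay": 0, "az": 0, "hand": 43},
    {"x": 0, "y": 0, "z": 0.02, "ax": 0, "ay": 0, "az": 0, "hand": 43},
  ],
)

```text
clock: 17.35
eef_pos: [481.6, 345.8, 27.8]
tcp_rot: [3.142, -0.0, 1.49]
contact_force: [-3.6, -2.5, 14.6]
opening: 0.634
grasp_force: 43.9
```

Request:
drive_tool(
  plan=[
    {"x": 0, "y": 0, "z": -0.02, "ax": 0, "ay": 0, "az": 0, "hand": 43},
    {"x": 0, "y": 0, "z": -0.02, "ax": 0, "ay": 0, "az": 0, "hand": 60},
    {"x": 0, "y": 0, "z": -0.02, "ax": 0, "ay": 0, "az": 0, "hand": 70},
    {"x": 0, "y": 0, "z": -0.02, "ax": 0, "ay": 0, "az": 0, "hand": 80},
    {"x": 0, "y": 0, "z": -0.02, "ax": 0, "ay": 0, "az": 0, "hand": 85},
    {"x": 0, "y": 0, "z": -0.02, "ax": 0, "ay": 0, "az": 0, "hand": 85},
    {"x": 0, "y": 0, "z": -0.02, "ax": 0, "ay": 0, "az": 0, "hand": 85},
    {"x": 0, "y": 0, "z": -0.1, "ax": 0, "ay": 0, "az": 0, "hand": 85},
  ],
)

```text
clock: 18.15
eef_pos: [481.2, 345.5, 31.5]
tcp_rot: [-3.141, 0.001, 1.49]
contact_force: [0.4, 0.7, 0.4]
opening: 0.995
grasp_force: 0.0
```

Request:
drive_tool(
  plan=[
    {"x": 0, "y": 0, "z": -0.2, "ax": 0, "ay": 0, "az": 0, "hand": 85},
    {"x": 0, "y": 0, "z": -0.6, "ax": 0, "ay": 0, "az": 0, "hand": 85},
    {"x": 0, "y": 0, "z": -1.2, "ax": 0, "ay": 0, "az": 0, "hand": 85},
    {"x": 0, "y": 0, "z": -1.9, "ax": 0, "ay": 0, "az": 0, "hand": 85},
    {"x": 0, "y": 0, "z": -2.6, "ax": 0, "ay": 0, "az": 0, "hand": 85},
    {"x": 0, "y": 0, "z": -2.9, "ax": 0, "ay": 0, "az": 0, "hand": 85},
    {"x": 0, "y": 0, "z": -2.9, "ax": 0, "ay": 0, "az": 0, "hand": 85},
  ],
)

```text
clock: 18.85
eef_pos: [482.8, 346.6, 179.7]
tcp_rot: [3.138, -0.003, 1.49]
contact_force: [0.6, 0.1, 0.3]
opening: 0.992
grasp_force: 0.0
```

```bash
python3 - <<'E'
from h import *
a=imaging.grab_frame('side')[:,:,::-1]; t=imaging.grab_frame('top')[:,:,::-1];cv2.imwrite('pics/side6.png',a);cv2.imwrite('pics/top6.png',t)
A=cv2.resize(a[200:290,200:320],(400,300),interpolation=cv2.INTER_CUBIC); B=cv2.resize(t[195:285,415:535],(400,300),interpolation=cv2.INTER_CUBIC)
cv2.imwrite('pics/p6.png',np.hstack([A,B]))
c=crop(t,436,468,216,248); m=(c[:,:,1].astype(int)-c[:,:,0]>9)  # pale yellowish tin vs grey-violet tray
m=cv2.morphologyEx(m.astype(np.uint8),cv2.MORPH_CLOSE,np.ones((25,25)))
cn=cv2.convexHull(big(m)); P=ray('top',pix(cn,436,216),26)[:,:2].astype(np.float32)
print('tin',cv2.minEnclosingCircle(P),cv2.fitEllipse(P))
cv2.drawContours(c,[cn],-1,(0,0,255),1); cv2.imwrite('pics/tinc.png',c)
for p in [(448,231),(454,228),(443,231),(458,240)]: print(p,t[p[1],p[0]])
chain((395,190,170,1.49),(395,-120,170,1.49),(497.6,-234.7,150,1.49))
E
```

```text
tin ((499.15509033203125, -231.11972045898438), 29.31125831604004) ((499.1421813964844, -231.24270629882812), (56.64997863769531, 57.72393798828125), 34.871524810791016)
(448, 231) [200 206 208]
(454, 228) [168 173 174]
(443, 231) [181 190 195]
(458, 240) [134 133 139]
(395, 190, 170, 1.49) shift [-3.24 -1.47  0.13] turn [-0.00333333  0.00166667 -0.00166667] mm 178
(395, -120, 170, 1.49) shift [-6.18  0.5   0.  ] turn [0. 0. 0.] mm 310
(497.6, -234.7, 150, 1.49) shift [-2.12  2.23  0.4 ] turn [0. 0. 0.] mm 155
```

View pics/p6.png

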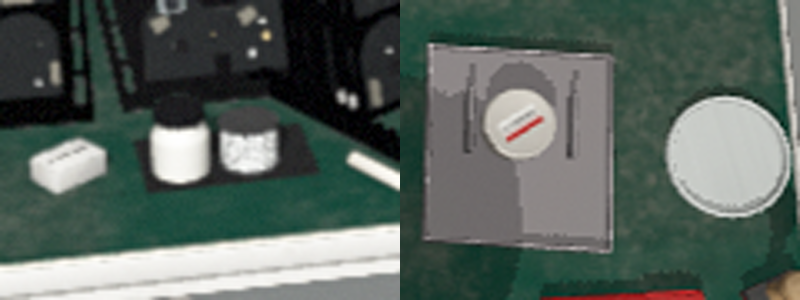

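The jar (crop 180,150) and spool (crop 248,140) both stand upright on the mat. The tin is alone in the stall at top-view pixel (451,232), which I put at about (498.7,-232.5) mm. Next is the tin.

Request:
drive_tool(
  plan=[
    {"x": -0.6, "y": -0.3, "z": 0.05, "ax": 0, "ay": 0, "az": 0, "hand": 85},
    {"x": -1.4, "y": -0.65, "z": 0.1, "ax": 0, "ay": 0, "az": 0, "hand": 85},
    {"x": -2.3, "y": -1.05, "z": 0.13, "ax": 0, "ay": 0, "az": 0, "hand": 85},
    {"x": -3.2, "y": -1.45, "z": 0.13, "ax": 0, "ay": 0, "az": 0, "hand": 85},
    {"x": -4.1, "y": -1.4, "z": 0.13, "ax": 0, "ay": 0, "az": 0, "hand": 85},
    {"x": -5.0, "y": -1.33, "z": 0.13, "ax": 0, "ay": 0, "az": 0, "hand": 85},
    {"x": -5.9, "y": -1.25, "z": 0.13, "ax": 0, "ay": 0, "az": 0, "hand": 85},
    {"x": -6.8, "y": -1.18, "z": 0.13, "ax": 0, "ay": 0, "az": 0, "hand": 85},
  ],
)

```text
clock: 19.75
eef_pos: [393.8, 10.0, 168.9]
tcp_rot: [-3.139, 0.0, 1.49]
contact_force: [0.5, -0.7, -0.5]
opening: 0.993
grasp_force: 0.0
```

Request:
drive_tool(
  plan=[
    {"x": -0.9, "y": 0.07, "z": 0, "ax": 0, "ay": 0, "az": 0, "hand": 85},
    {"x": -1.8, "y": 0.15, "z": 0, "ax": 0, "ay": 0, "az": 0, "hand": 85},
    {"x": -2.6, "y": 0.5, "z": 0, "ax": 0, "ay": 0, "az": 0, "hand": 85},
    {"x": -3.3, "y": 1.1, "z": 0, "ax": 0, "ay": 0, "az": 0, "hand": 85},
    {"x": -4.0, "y": 1.7, "z": 0, "ax": 0, "ay": 0, "az": 0, "hand": 85},
    {"x": -4.5, "y": 2.3, "z": 0.1, "ax": 0, "ay": 0, "az": 0, "hand": 85},
    {"x": -4.7, "y": 2.5, "z": 0.2, "ax": 0, "ay": 0, "az": 0, "hand": 85},
    {"x": -4.7, "y": 2.5, "z": 0.2, "ax": 0, "ay": 0, "az": 0, "hand": 85},
  ],
)

```text
clock: 20.55
eef_pos: [500.4, -233.2, 157.7]
tcp_rot: [-3.138, -0.001, 1.489]
contact_force: [-0.4, 0.1, -0.9]
opening: 0.992
grasp_force: 0.0
```

```bash
python3 -c "
from h import *
chain((498.7,-232.5,120,1.49),(498.7,-232.5,4,1.49))"

```

```text
(498.7, -232.5, 120, 1.49) shift [ 0.01 -0.03  0.75] turn [-0.03333333 -0.01166667 -0.01333333] mm 38
(498.7, -232.5, 4, 1.49) shift [ 0.   -0.    2.32] turn [0. 0. 0.] mm 116
```

Request:
drive_tool(
  plan=[
    {"x": 0.01, "y": -0.03, "z": 0.3, "ax": 0, "ay": 0, "az": 0, "hand": 85},
    {"x": 0.01, "y": -0.03, "z": 0.9, "ax": 0, "ay": 0, "az": 0, "hand": 85},
    {"x": 0.01, "y": -0.03, "z": 1.5, "ax": 0, "ay": 0, "az": 0, "hand": 85},
    {"x": 0.01, "y": -0.03, "z": 2.1, "ax": 0, "ay": 0, "az": 0, "hand": 85},
    {"x": 0.01, "y": -0.03, "z": 2.6, "ax": 0, "ay": 0, "az": 0, "hand": 85},
    {"x": 0.01, "y": -0.03, "z": 2.9, "ax": 0, "ay": 0, "az": 0, "hand": 85},
    {"x": 0.01, "y": -0.03, "z": 3.06, "ax": 0, "ay": 0, "az": 0, "hand": 85},
    {"x": 0.01, "y": -0.03, "z": 3.06, "ax": 0, "ay": 0, "az": 0, "hand": 85},
  ],
)

```text
clock: 21.35
eef_pos: [498.6, -231.3, 6.6]
tcp_rot: [-3.14, -0.001, 1.49]
contact_force: [-0.9, -0.2, 0.3]
opening: 0.994
grasp_force: 0.0
```

Request:
drive_tool(
  plan=[
    {"x": 0, "y": 0, "z": 0, "ax": 0, "ay": 0, "az": 0, "hand": 70},
    {"x": 0, "y": 0, "z": 0, "ax": 0, "ay": 0, "az": 0, "hand": 64},
    {"x": 0, "y": 0, "z": 0, "ax": 0, "ay": 0, "az": 0, "hand": 60},
    {"x": 0, "y": 0, "z": 0, "ax": 0, "ay": 0, "az": 0, "hand": 56},
    {"x": 0, "y": 0, "z": 0, "ax": 0, "ay": 0, "az": 0, "hand": 50},
    {"x": 0, "y": 0, "z": 0, "ax": 0, "ay": 0, "az": 0, "hand": 46},
    {"x": 0, "y": 0, "z": 0, "ax": 0, "ay": 0, "az": 0, "hand": 46},
    {"x": 0, "y": 0, "z": 0, "ax": 0, "ay": 0, "az": 0, "hand": 46},
  ],
  grip_force=35,
)

```text
clock: 22.15
eef_pos: [500.2, -232.4, 8.6]
tcp_rot: [3.14, 0.001, 1.49]
contact_force: [-2.1, 1.2, 9.1]
opening: 0.678
grasp_force: 35.5
```

Request:
drive_tool(
  plan=[
    {"x": 0, "y": 0, "z": -0.1, "ax": 0, "ay": 0, "az": 0, "hand": 46},
    {"x": 0, "y": 0, "z": -0.3, "ax": 0, "ay": 0, "az": 0, "hand": 46},
    {"x": 0, "y": 0, "z": -0.6, "ax": 0, "ay": 0, "az": 0, "hand": 46},
    {"x": 0, "y": 0, "z": -1.0, "ax": 0, "ay": 0, "az": 0, "hand": 46},
    {"x": 0, "y": 0, "z": -1.3, "ax": 0, "ay": 0, "az": 0, "hand": 46},
    {"x": 0, "y": 0, "z": -1.5, "ax": 0, "ay": 0, "az": 0, "hand": 46},
    {"x": 0, "y": 0, "z": -1.5, "ax": 0, "ay": 0, "az": 0, "hand": 46},
  ],
)

```text
clock: 22.85
eef_pos: [500.5, -232.6, 84.3]
tcp_rot: [3.139, 0.001, 1.49]
contact_force: [0.6, 0.1, -0.4]
opening: 0.676
grasp_force: 37.6
```

```bash
python3 -c "
from h import *
s=monitor.sense();print(s['opening']*85.4,s['contact_force'],s['eef_pos'])
chain((470.2,-408.4,80,1.49),(470.2,-408.4,10,1.49))"

```

```text
57.768193732622386 [ 0.64946535  0.14486286 -0.36852316] [ 500.47221766 -232.58282437   84.30914737]
(470.2, -408.4, 80, 1.49) shift [-3.55 -0.32  0.09] turn [ 0.02833333  0.01       -0.00166667] mm 178
(470.2, -408.4, 10, 1.49) shift [ 0.  -0.   1.4] turn [0. 0. 0.] mm 70
```

Request:
drive_tool(
  plan=[
    {"x": -0.3, "y": -0.03, "z": 0, "ax": 0, "ay": 0, "az": 0, "hand": 46},
    {"x": -0.8, "y": -0.08, "z": 0, "ax": 0, "ay": 0, "az": 0, "hand": 46},
    {"x": -1.4, "y": -0.13, "z": 0, "ax": 0, "ay": 0, "az": 0, "hand": 46},
    {"x": -2.1, "y": -0.19, "z": 0, "ax": 0, "ay": 0, "az": 0, "hand": 46},
    {"x": -2.8, "y": -0.25, "z": 0, "ax": 0, "ay": 0, "az": 0, "hand": 46},
    {"x": -3.3, "y": -0.3, "z": 0, "ax": 0, "ay": 0, "az": 0, "hand": 46},
    {"x": -3.55, "y": -0.32, "z": 0.2, "ax": 0, "ay": 0, "az": 0, "hand": 46},
    {"x": -3.55, "y": -0.32, "z": 0.5, "ax": 0, "ay": 0, "az": 0, "hand": 46},
  ],
)

```text
clock: 23.65
eef_pos: [468.7, -409.5, 56.3]
tcp_rot: [3.141, 0.001, 1.488]
contact_force: [0.3, 0.6, -1.3]
opening: 0.68
grasp_force: 37.6
```

Request:
drive_tool(
  plan=[
    {"x": 0, "y": 0, "z": 0.3, "ax": 0, "ay": 0, "az": 0, "hand": 46},
    {"x": 0, "y": 0, "z": 0.5, "ax": 0, "ay": 0, "az": 0, "hand": 46},
    {"x": 0, "y": 0, "z": 0.6, "ax": 0, "ay": 0, "az": 0, "hand": 46},
    {"x": 0, "y": 0, "z": 0.6, "ax": 0, "ay": 0, "az": 0, "hand": 46},
  ],
)

```text
clock: 24.05
eef_pos: [468.9, -406.4, 26.1]
tcp_rot: [-3.14, -0.001, 1.491]
contact_force: [0.5, 0.0, 0.2]
opening: 0.684
grasp_force: 37.6
```

```bash
python3 -c "
from h import *
s=monitor.sense();print(s['opening']*85.4,s['contact_force'],s['eef_pos'])
cv2.imwrite('pics/side7.png',cv2.resize(imaging.grab_frame('side')[170:270,400:560,::-1],(640,400)))
chain((470.2,-408.4,9,1.49))"

```

```text
58.42157724221994 [0.4848328  0.04059861 0.16220547] [ 468.90514141 -406.43783212   26.14667427]
(470.2, -408.4, 9, 1.49) shift [-0.03  0.02  0.36] turn [-0.00666667 -0.005       0.00666667] mm 18
```

View pics/side7.png

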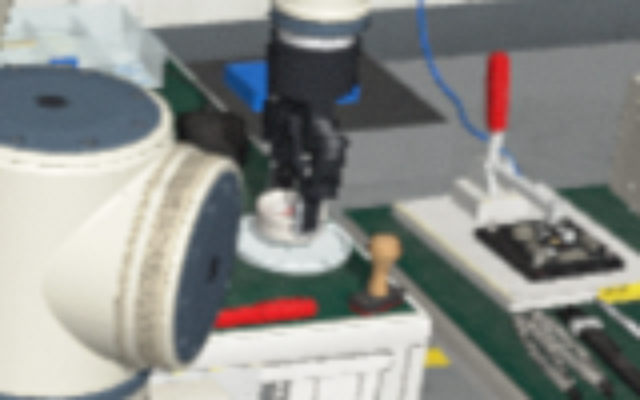

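The tin is level above the dish. I'll check its lateral alignment by projection.

```bash
python3 - <<'E'
from h import *
q=lambda X:((proj('side',[X])[0]-[400,170])*4).round(0)
print('dish',q([470.2,-408.4,5]),'tin',q([468.9,-406.4,32]),'tintop',q([468.9,-406.4,43]))
im=cv2.imread('pics/side7.png');print(im.shape)
h=cv2.cvtColor(im,cv2.COLOR_BGR2HSV); m=((h[:,:,2]>165)&(h[:,:,1]<45)).astype(np.uint8); m[:, :238]=0; m[:,355:]=0; m[:180]=0; m[275:]=0
ys,xs=np.where(m[225:]); 
for y in range(190,275,6): 
    x=np.where(m[y])[0]; print(y,x.min() if len(x) else None,x.max() if len(x) else None)
E
```

```text
dish [289. 243.] tin [291. 216.] tintop [293. 205.]
(400, 640, 3)
190 None None
196 262 290
202 259 289
208 260 325
214 264 326
220 242 326
226 241 340
232 240 346
238 239 351
244 238 351
250 239 347
256 245 345
262 254 339
268 270 326
274 None None
```

Request:
drive_tool(
  plan=[
    {"x": -0.02, "y": 0.02, "z": 0.1, "ax": 0, "ay": 0, "az": 0, "hand": 46},
    {"x": -0.03, "y": 0.02, "z": 0.2, "ax": 0, "ay": 0, "az": 0, "hand": 46},
    {"x": -0.03, "y": 0.02, "z": 0.28, "ax": 0, "ay": 0, "az": 0, "hand": 46},
    {"x": -0.03, "y": 0.02, "z": 0.33, "ax": 0, "ay": 0, "az": 0, "hand": 46},
    {"x": -0.03, "y": 0.02, "z": 0.35, "ax": 0, "ay": 0, "az": 0, "hand": 46},
    {"x": -0.03, "y": 0.02, "z": 0.35, "ax": 0, "ay": 0, "az": 0, "hand": 46},
    {"x": -0.03, "y": 0.02, "z": 0.35, "ax": 0, "ay": 0, "az": 0, "hand": 46},
  ],
)

```text
clock: 24.8
eef_pos: [470.1, -409.3, 9.9]
tcp_rot: [3.141, 0.0, 1.49]
contact_force: [0.0, -0.0, -0.6]
opening: 0.677
grasp_force: 37.6
```

Request:
drive_tool(
  plan=[
    {"x": 0, "y": 0, "z": 0.01, "ax": 0, "ay": 0, "az": 0, "hand": 46},
    {"x": 0, "y": 0, "z": 0.01, "ax": 0, "ay": 0, "az": 0, "hand": 46},
  ],
)

```text
clock: 25.0
eef_pos: [470.1, -409.3, 9.4]
tcp_rot: [3.141, 0.0, 1.49]
contact_force: [-0.3, -0.3, -0.1]
opening: 0.679
grasp_force: 37.6
```

Request:
drive_tool(
  plan=[
    {"x": 0.01, "y": 0, "z": 0.01, "ax": 0, "ay": 0, "az": 0, "hand": 46},
    {"x": 0.01, "y": 0, "z": 0.02, "ax": 0, "ay": 0, "az": 0, "hand": 46},
    {"x": 0.01, "y": 0, "z": 0.02, "ax": 0, "ay": 0, "az": 0, "hand": 46},
  ],
)

```text
clock: 25.3
eef_pos: [470.1, -408.8, 8.7]
tcp_rot: [3.141, 0.0, 1.49]
contact_force: [-1.7, 1.0, 4.1]
opening: 0.675
grasp_force: 38.2
```

Request:
drive_tool(
  plan=[
    {"x": 0, "y": 0, "z": 0, "ax": 0, "ay": 0, "az": 0, "hand": 57},
    {"x": 0, "y": 0, "z": 0, "ax": 0, "ay": 0, "az": 0, "hand": 60},
    {"x": 0, "y": 0, "z": 0, "ax": 0, "ay": 0, "az": 0, "hand": 65},
    {"x": 0, "y": 0, "z": 0, "ax": 0, "ay": 0, "az": 0, "hand": 70},
    {"x": 0, "y": 0, "z": 0, "ax": 0, "ay": 0, "az": 0, "hand": 70},
    {"x": 0, "y": 0, "z": 0, "ax": 0, "ay": 0, "az": 0, "hand": 70},
  ],
)

```text
clock: 25.9
eef_pos: [470.0, -408.8, 8.2]
tcp_rot: [-3.142, -0.0, 1.49]
contact_force: [0.4, 0.3, -0.0]
opening: 0.821
grasp_force: 0.0
```

Request:
drive_tool(
  plan=[
    {"x": 0, "y": 0, "z": -0.1, "ax": 0, "ay": 0, "az": 0, "hand": 70},
    {"x": 0, "y": 0, "z": -0.3, "ax": 0, "ay": 0, "az": 0, "hand": 75},
    {"x": 0, "y": 0, "z": -0.8, "ax": 0, "ay": 0, "az": 0, "hand": 80},
    {"x": 0, "y": 0, "z": -1.4, "ax": 0, "ay": 0, "az": 0, "hand": 80},
    {"x": 0, "y": 0, "z": -2.1, "ax": 0, "ay": 0, "az": 0, "hand": 80},
    {"x": 0, "y": 0, "z": -2.8, "ax": 0, "ay": 0, "az": 0, "hand": 80},
    {"x": 0, "y": 0, "z": -3.2, "ax": 0, "ay": 0, "az": 0, "hand": 80},
    {"x": 0, "y": 0, "z": -3.2, "ax": 0, "ay": 0, "az": 0, "hand": 80},
  ],
)

```text
clock: 26.7
eef_pos: [471.7, -410.2, 172.8]
tcp_rot: [3.136, 0.004, 1.49]
contact_force: [0.8, -0.1, 0.0]
opening: 0.945
grasp_force: 0.0
```

```bash
python3 -c "
from h import *
chain((395,-200,170,1.49),(395,230,170,1.49))"

```

```text
(395, -200, 170, 1.49) shift [ 4.07 -1.87  0.03] turn [ 0.05166667  0.03833333 -0.00166667] mm 224
(395, 230, 170, 1.49) shift [ 8.57 -0.69 -0.  ] turn [0. 0. 0.] mm 430
```

Request:
drive_tool(
  plan=[
    {"x": 0.7, "y": -0.3, "z": 0, "ax": 0, "ay": 0, "az": 0, "hand": 80},
    {"x": 1.5, "y": -0.7, "z": 0, "ax": 0, "ay": 0, "az": 0, "hand": 80},
    {"x": 2.4, "y": -1.1, "z": 0, "ax": 0, "ay": 0, "az": 0, "hand": 80},
    {"x": 3.3, "y": -1.5, "z": 0, "ax": 0, "ay": 0, "az": 0, "hand": 80},
    {"x": 4.1, "y": -1.87, "z": 0, "ax": 0, "ay": 0, "az": 0, "hand": 80},
    {"x": 5.0, "y": -1.95, "z": 0, "ax": 0, "ay": 0, "az": 0, "hand": 80},
    {"x": 5.9, "y": -2.02, "z": 0, "ax": 0, "ay": 0, "az": 0, "hand": 80},
    {"x": 6.8, "y": -2.1, "z": 0, "ax": 0, "ay": 0, "az": 0, "hand": 80},
  ],
)

```text
clock: 27.5
eef_pos: [392.0, -59.8, 168.1]
tcp_rot: [-3.142, -0.0, 1.489]
contact_force: [0.5, 0.5, -0.2]
opening: 0.936
grasp_force: 0.0
```

Request:
drive_tool(
  plan=[
    {"x": 0.9, "y": -0.07, "z": 0, "ax": 0, "ay": 0, "az": 0, "hand": 75},
    {"x": 1.8, "y": -0.15, "z": 0, "ax": 0, "ay": 0, "az": 0, "hand": 70},
    {"x": 2.7, "y": -0.22, "z": 0, "ax": 0, "ay": 0, "az": 0, "hand": 70},
    {"x": 3.6, "y": -0.3, "z": 0, "ax": 0, "ay": 0, "az": 0, "hand": 70},
    {"x": 4.5, "y": -0.36, "z": 0, "ax": 0, "ay": 0, "az": 0, "hand": 70},
    {"x": 5.3, "y": -0.43, "z": 0, "ax": 0, "ay": 0, "az": 0, "hand": 70},
    {"x": 5.5, "y": -0.44, "z": 0, "ax": 0, "ay": 0, "az": 0, "hand": 70},
    {"x": 5.5, "y": -0.44, "z": 0, "ax": 0, "ay": 0, "az": 0, "hand": 70},
  ],
)

```text
clock: 28.3
eef_pos: [392.7, 215.4, 167.9]
tcp_rot: [-3.141, 0.0, 1.493]
contact_force: [-0.0, -0.2, 0.6]
opening: 0.821
grasp_force: 0.0
```

```bash
python3 - <<'E'
from h import *
chain((493.7,452.5,120,2.169),(493.7,452.5,4,2.169))
t=imaging.grab_frame('top')[:,:,::-1];cv2.imwrite('pics/top8.png',t)
for n,(u0,u1,v0,v1),z,thr in (('dish',(490,538,216,268),10,None),):
    c=crop(t,u0,u1,v0,v1).astype(int); m=c[:,:,2]>120
    cn=cv2.convexHull(big(m)); P=ray('top',pix(cn,u0,v0),z)[:,:2].astype(np.float32); print(n,cv2.fitEllipse(P))
    m=((c[:,:,2]-c[:,:,0])>8).astype(np.uint8); m[:, :60]=0; m[:,-60:]=0
    m=cv2.morphologyEx(cv2.morphologyEx(m,cv2.MORPH_OPEN,np.ones((7,7))),cv2.MORPH_CLOSE,np.ones((25,25)))
    cn=cv2.convexHull(big(m)); P=ray('top',pix(cn,u0,v0),26)[:,:2].astype(np.float32); print('tin',cv2.fitEllipse(P))
    cv2.imwrite('pics/dish8.png',c)
E
```

```text
(493.7, 452.5, 120, 2.169) shift [4.89 1.64 0.95] turn [-6.66666667e-03  1.66666667e-03 -6.45833333e+00] mm 262
(493.7, 452.5, 4, 2.169) shift [ 0.   -0.    2.32] turn [0. 0. 0.] mm 116
dish ((472.55255126953125, -444.890380859375), (143.2111358642578, 173.82615661621094), 7.58276891708374)
tin ((467.0166320800781, -405.13482666015625), (58.81602096557617, 65.7414779663086), 28.542644500732422)[ WARN:0@0.859] global loadsave.cpp:1063 imwrite_ Unsupported depth image for selected encoder is fallbacked to CV_8U.
```

View pics/dish8.png

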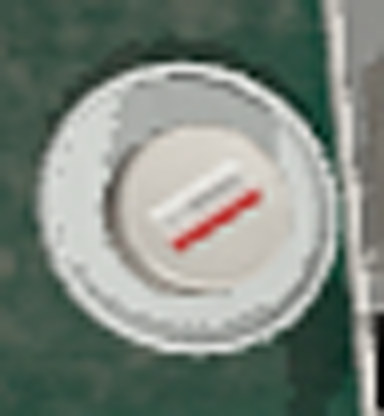

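The tin stands flat in the dish. Its lid spans crop x 118 to 293 and y 127 to 292, and the dish spans x 38 to 338 and y 62 to 353. I'll quantify how well it's centred.

```bash
python3 - <<'E'
from h import *
f=lambda u,v,z:ray('top',pix([[u,v]],490,216),z)[0].round(1)
print('dish',f(188,207.5,10)); print('tin',f(206,208,26), 'edges',f(118,208,26),f(293,208,26),f(206,127,26),f(206,289,26))
print((proj('top',[[470,-408.5,26]])-[490,216]+.5)*8-.5)
E
```

```text
dish [ 470.3 -408.3   10. ]
tin [ 467.5 -408.1   26. ] edges [ 468.1 -377.9   26. ] [ 466.8 -438.1   26. ] [ 495.8 -410.6   26. ] [ 439.3 -405.7   26. ]
[[206.40206825 200.72535211]]
```

The tin is about 2–3 mm from the dish centre, which is good enough. Next is the block.

Request:
drive_tool(
  plan=[
    {"x": 0.6, "y": 0.2, "z": 0, "ax": 0, "ay": 0, "az": -0.8, "hand": 70},
    {"x": 1.4, "y": 0.47, "z": 0, "ax": 0, "ay": 0, "az": -1.8, "hand": 70},
    {"x": 2.2, "y": 0.74, "z": 0.1, "ax": 0, "ay": 0, "az": -2.9, "hand": 70},
    {"x": 3.1, "y": 1.04, "z": 0.3, "ax": 0, "ay": 0, "az": -4.1, "hand": 70},
    {"x": 3.9, "y": 1.3, "z": 0.5, "ax": 0, "ay": 0, "az": -5.2, "hand": 70},
    {"x": 4.6, "y": 1.55, "z": 0.8, "ax": 0, "ay": 0, "az": -6.1, "hand": 70},
    {"x": 4.89, "y": 1.64, "z": 0.95, "ax": 0, "ay": 0, "az": -6.46, "hand": 70},
    {"x": 4.89, "y": 1.64, "z": 0.95, "ax": 0, "ay": 0, "az": -6.46, "hand": 70},
  ],
)

```text
clock: 29.15
eef_pos: [495.0, 450.6, 119.0]
tcp_rot: [-3.139, 0.001, 2.166]
contact_force: [0.1, -0.9, 0.1]
opening: 0.819
grasp_force: 0.0
```

```bash
python3 -c "
from h import *
imaging.grab_frame('side')
chain((493.7,452.5,4,2.169))"

```

```text
(493.7, 452.5, 4, 2.169) shift [0.06 0.02 2.31] turn [-0.02666667  0.00666667 -0.04333333] mm 116
```

Request:
drive_tool(
  plan=[
    {"x": 0.02, "y": 0, "z": 0.4, "ax": 0, "ay": 0, "az": 0, "hand": 70},
    {"x": 0.03, "y": 0, "z": 0.9, "ax": 0, "ay": 0, "az": 0, "hand": 70},
    {"x": 0.03, "y": 0, "z": 1.4, "ax": 0, "ay": 0, "az": 0, "hand": 70},
    {"x": 0.03, "y": 0, "z": 1.8, "ax": 0, "ay": 0, "az": 0, "hand": 70},
    {"x": 0.03, "y": 0, "z": 2.1, "ax": 0, "ay": 0, "az": 0, "hand": 70},
    {"x": 0.03, "y": 0, "z": 2.28, "ax": 0, "ay": 0, "az": 0, "hand": 70},
    {"x": 0.03, "y": 0, "z": 2.28, "ax": 0, "ay": 0, "az": 0, "hand": 70},
    {"x": 0.03, "y": 0, "z": 2.28, "ax": 0, "ay": 0, "az": 0, "hand": 60},
  ],
)

```text
clock: 30.0
eef_pos: [494.2, 452.7, 7.6]
tcp_rot: [3.141, -0.0, 2.166]
contact_force: [0.6, -0.1, -0.5]
opening: 0.705
grasp_force: 0.0
```

Request:
drive_tool(
  plan=[
    {"x": 0, "y": 0, "z": 0, "ax": 0, "ay": 0, "az": 0, "hand": 50},
    {"x": 0, "y": 0, "z": 0, "ax": 0, "ay": 0, "az": 0, "hand": 44},
    {"x": 0, "y": 0, "z": 0, "ax": 0, "ay": 0, "az": 0, "hand": 40},
    {"x": 0, "y": 0, "z": 0, "ax": 0, "ay": 0, "az": 0, "hand": 36},
    {"x": 0, "y": 0, "z": 0, "ax": 0, "ay": 0, "az": 0, "hand": 30},
    {"x": 0, "y": 0, "z": 0, "ax": 0, "ay": 0, "az": 0, "hand": 26},
    {"x": 0, "y": 0, "z": 0, "ax": 0, "ay": 0, "az": 0, "hand": 26},
    {"x": 0, "y": 0, "z": 0, "ax": 0, "ay": 0, "az": 0, "hand": 26},
  ],
  grip_force=50,
)

```text
clock: 30.8
eef_pos: [494.4, 453.4, 7.8]
tcp_rot: [3.14, -0.0, 2.166]
contact_force: [0.4, -0.5, 6.4]
opening: 0.455
grasp_force: 51.5
```

Request:
drive_tool(
  plan=[
    {"x": 0, "y": 0, "z": -0.1, "ax": 0, "ay": 0, "az": 0, "hand": 26},
    {"x": 0, "y": 0, "z": -0.3, "ax": 0, "ay": 0, "az": 0, "hand": 26},
    {"x": 0, "y": 0, "z": -0.8, "ax": 0, "ay": 0, "az": 0, "hand": 26},
    {"x": 0, "y": 0, "z": -1.4, "ax": 0, "ay": 0, "az": 0, "hand": 26},
    {"x": 0, "y": 0, "z": -2.0, "ax": 0, "ay": 0, "az": 0, "hand": 26},
    {"x": 0, "y": 0, "z": -2.6, "ax": 0, "ay": 0, "az": 0, "hand": 26},
    {"x": 0, "y": 0, "z": -3.0, "ax": 0, "ay": 0, "az": 0, "hand": 26},
    {"x": 0, "y": 0, "z": -3.0, "ax": 0, "ay": 0, "az": 0, "hand": 26},
  ],
)

```text
clock: 31.6
eef_pos: [495.2, 454.1, 160.7]
tcp_rot: [3.136, -0.001, 2.166]
contact_force: [0.2, 0.8, -0.9]
opening: 0.456
grasp_force: 50.7
```

```bash
python3 -c "
from h import *
cv2.imwrite('pics/side9.png',cv2.resize(imaging.grab_frame('side')[150:290,150:350,::-1],(700,490)))
chain((395,230,160,1.49),(395,-120,160,1.49),(499.5,-234,140,1.49))"

```

```text
(395, 230, 160, 1.49) shift [-2.58 -4.15 -0.04] turn [ 0.025      -0.01333333  6.46      ] mm 244
(395, -120, 160, 1.49) shift [-6.98  0.56  0.  ] turn [0. 0. 0.] mm 350
(499.5, -234, 140, 1.49) shift [-2.1   2.27  0.4 ] turn [0. 0. 0.] mm 156
```

View pics/side9.png

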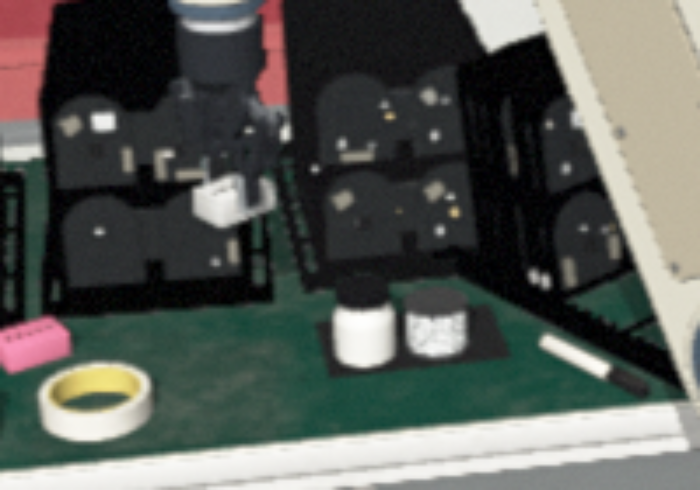

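The block is held level at crop pixel (235,200), and the jar and spool still stand on the mat. I'll carry it to the stall.

Request:
drive_tool(
  plan=[
    {"x": -0.2, "y": -0.33, "z": 0, "ax": 0, "ay": 0, "az": 0.6, "hand": 26},
    {"x": -0.55, "y": -0.9, "z": 0, "ax": 0, "ay": 0, "az": 1.5, "hand": 26},
    {"x": -0.95, "y": -1.55, "z": 0, "ax": 0, "ay": 0, "az": 2.5, "hand": 26},
    {"x": -1.35, "y": -2.2, "z": 0, "ax": 0, "ay": 0, "az": 3.5, "hand": 26},
    {"x": -1.8, "y": -2.9, "z": 0, "ax": 0, "ay": 0, "az": 4.5, "hand": 26},
    {"x": -2.2, "y": -3.55, "z": 0, "ax": 0, "ay": 0, "az": 5.5, "hand": 26},
    {"x": -2.5, "y": -4.05, "z": 0, "ax": 0, "ay": 0, "az": 6.3, "hand": 26},
    {"x": -2.58, "y": -4.15, "z": 0, "ax": 0, "ay": 0, "az": 6.46, "hand": 26},
  ],
)

```text
clock: 32.45
eef_pos: [391.3, 226.4, 155.2]
tcp_rot: [-3.138, 0.003, 1.486]
contact_force: [-0.3, 0.2, -2.3]
opening: 0.454
grasp_force: 50.8
```

Request:
drive_tool(
  plan=[
    {"x": -0.5, "y": 0.04, "z": 0, "ax": 0, "ay": 0, "az": 0, "hand": 26},
    {"x": -1.3, "y": 0.1, "z": 0, "ax": 0, "ay": 0, "az": 0, "hand": 26},
    {"x": -2.2, "y": 0.18, "z": 0, "ax": 0, "ay": 0, "az": 0, "hand": 26},
    {"x": -3.1, "y": 0.25, "z": 0, "ax": 0, "ay": 0, "az": 0, "hand": 26},
    {"x": -4.0, "y": 0.32, "z": 0, "ax": 0, "ay": 0, "az": 0, "hand": 26},
    {"x": -4.9, "y": 0.4, "z": 0, "ax": 0, "ay": 0, "az": 0, "hand": 26},
    {"x": -5.7, "y": 0.46, "z": 0, "ax": 0, "ay": 0, "az": 0, "hand": 26},
    {"x": -6.5, "y": 0.52, "z": 0, "ax": 0, "ay": 0, "az": 0, "hand": 26},
  ],
)

```text
clock: 33.25
eef_pos: [393.8, -98.0, 156.1]
tcp_rot: [-3.141, -0.0, 1.491]
contact_force: [0.8, -0.3, -1.3]
opening: 0.457
grasp_force: 50.7
```

```bash
python3 -c "
from h import *
chain((499,-234.5,120,1.49),(499,-234.5,20,1.49))"

```

```text
(499, -234.5, 120, 1.49) shift [-2.55  2.32  0.72] turn [-0.00666667 -0.00333333  0.005     ] mm 176
(499, -234.5, 20, 1.49) shift [ 0. -0.  2.] turn [0. 0. 0.] mm 100
```

Request:
drive_tool(
  plan=[
    {"x": -0.5, "y": 0.45, "z": 0, "ax": 0, "ay": 0, "az": 0, "hand": 26},
    {"x": -1.0, "y": 0.9, "z": 0.1, "ax": 0, "ay": 0, "az": 0, "hand": 26},
    {"x": -1.5, "y": 1.37, "z": 0.3, "ax": 0, "ay": 0, "az": 0, "hand": 26},
    {"x": -2.0, "y": 1.82, "z": 0.5, "ax": 0, "ay": 0, "az": 0, "hand": 26},
    {"x": -2.35, "y": 2.14, "z": 0.8, "ax": 0, "ay": 0, "az": 0, "hand": 26},
    {"x": -2.45, "y": 2.32, "z": 1.1, "ax": 0, "ay": 0, "az": 0, "hand": 26},
    {"x": -2.45, "y": 2.32, "z": 1.5, "ax": 0, "ay": 0, "az": 0, "hand": 26},
    {"x": -2.45, "y": 2.32, "z": 1.7, "ax": 0, "ay": 0, "az": 0, "hand": 26},
  ],
)

```text
clock: 34.05
eef_pos: [498.9, -227.5, 69.1]
tcp_rot: [-3.138, -0.001, 1.49]
contact_force: [-0.1, 0.5, -0.4]
opening: 0.455
grasp_force: 50.8
```

Request:
drive_tool(
  plan=[
    {"x": 0, "y": 0, "z": 0, "ax": 0, "ay": 0, "az": 0, "hand": 26},
    {"x": 0, "y": 0, "z": 0, "ax": 0, "ay": 0, "az": 0, "hand": 26},
  ],
)

```text
clock: 34.25
eef_pos: [499.7, -227.6, 71.7]
tcp_rot: [-3.141, -0.0, 1.49]
contact_force: [0.6, -0.5, -0.9]
opening: 0.455
grasp_force: 50.8
```

```bash
python3 -c "
from h import *
chain((499,-234.5,40,1.49),(499,-234.5,14,1.49),(499,-234.5,12,1.49))"

```

```text
(499, -234.5, 40, 1.49) shift [-0.14 -0.    0.63] turn [-0.00666667 -0.00333333  0.00333333] mm 32
(499, -234.5, 14, 1.49) shift [ 0.   -0.    0.52] turn [0. 0. 0.] mm 26
(499, -234.5, 12, 1.49) shift [ 0.   -0.    0.04] turn [0. 0. 0.] mm 2
```

Request:
drive_tool(
  plan=[
    {"x": -0.08, "y": 0, "z": 0.1, "ax": 0, "ay": 0, "az": 0, "hand": 26},
    {"x": -0.14, "y": 0, "z": 0.3, "ax": 0, "ay": 0, "az": 0, "hand": 26},
    {"x": -0.14, "y": 0, "z": 0.6, "ax": 0, "ay": 0, "az": 0, "hand": 26},
    {"x": -0.14, "y": 0, "z": 0.85, "ax": 0, "ay": 0, "az": 0, "hand": 26},
    {"x": -0.14, "y": 0, "z": 1.05, "ax": 0, "ay": 0, "az": 0, "hand": 26},
    {"x": -0.14, "y": 0, "z": 1.14, "ax": 0, "ay": 0, "az": 0, "hand": 26},
    {"x": -0.14, "y": 0, "z": 1.16, "ax": 0, "ay": 0, "az": 0, "hand": 26},
    {"x": -0.14, "y": 0, "z": 1.16, "ax": 0, "ay": 0, "az": 0, "hand": 26},
  ],
)

```text
clock: 35.05
eef_pos: [499.3, -234.9, 13.7]
tcp_rot: [-3.141, -0.0, 1.49]
contact_force: [-0.6, 0.1, -1.6]
opening: 0.455
grasp_force: 50.8
```

Request:
drive_tool(
  plan=[
    {"x": 0, "y": 0, "z": 0, "ax": 0, "ay": 0, "az": 0, "hand": 26},
    {"x": 0, "y": 0, "z": 0.02, "ax": 0, "ay": 0, "az": 0, "hand": 26},
    {"x": 0, "y": 0, "z": 0.02, "ax": 0, "ay": 0, "az": 0, "hand": 26},
  ],
)

```text
clock: 35.35
eef_pos: [499.4, -235.0, 13.0]
tcp_rot: [3.141, 0.0, 1.49]
contact_force: [-0.4, 0.2, -1.6]
opening: 0.452
grasp_force: 50.8
```

Request:
drive_tool(
  plan=[
    {"x": 0, "y": 0, "z": 0.02, "ax": 0, "ay": 0, "az": 0, "hand": 26},
    {"x": 0, "y": 0, "z": 0.03, "ax": 0, "ay": 0, "az": 0, "hand": 26},
    {"x": 0, "y": 0, "z": 0.03, "ax": 0, "ay": 0, "az": 0, "hand": 26},
    {"x": 0, "y": 0, "z": 0.03, "ax": 0, "ay": 0, "az": 0, "hand": 26},
  ],
)

```text
clock: 35.75
eef_pos: [499.4, -235.0, 11.8]
tcp_rot: [3.141, 0.0, 1.49]
contact_force: [-2.7, 0.6, 5.6]
opening: 0.452
grasp_force: 51.5
```

Request:
drive_tool(
  plan=[
    {"x": 0, "y": 0, "z": -0.01, "ax": 0, "ay": 0, "az": 0, "hand": 38},
    {"x": 0, "y": 0, "z": -0.01, "ax": 0, "ay": 0, "az": 0, "hand": 44},
    {"x": 0, "y": 0, "z": -0.01, "ax": 0, "ay": 0, "az": 0, "hand": 50},
    {"x": 0, "y": 0, "z": -0.01, "ax": 0, "ay": 0, "az": 0, "hand": 60},
    {"x": 0, "y": 0, "z": -0.01, "ax": 0, "ay": 0, "az": 0, "hand": 60},
    {"x": 0, "y": 0, "z": -0.01, "ax": 0, "ay": 0, "az": 0, "hand": 60},
  ],
)

```text
clock: 36.35
eef_pos: [499.2, -234.9, 11.7]
tcp_rot: [-3.142, 0.0, 1.49]
contact_force: [-0.9, -0.1, 0.4]
opening: 0.702
grasp_force: 0.0
```

Request:
drive_tool(
  plan=[
    {"x": 0, "y": 0, "z": -0.1, "ax": 0, "ay": 0, "az": 0, "hand": 60},
    {"x": 0, "y": 0, "z": -0.4, "ax": 0, "ay": 0, "az": 0, "hand": 70},
    {"x": 0, "y": 0, "z": -0.9, "ax": 0, "ay": 0, "az": 0, "hand": 85},
    {"x": 0, "y": 0, "z": -1.6, "ax": 0, "ay": 0, "az": 0, "hand": 85},
    {"x": 0, "y": 0, "z": -2.3, "ax": 0, "ay": 0, "az": 0, "hand": 85},
    {"x": 0, "y": 0, "z": -3.0, "ax": 0, "ay": 0, "az": 0, "hand": 85},
    {"x": 0, "y": 0, "z": -3.2, "ax": 0, "ay": 0, "az": 0, "hand": 85},
    {"x": 0, "y": 0, "z": -3.2, "ax": 0, "ay": 0, "az": 0, "hand": 85},
  ],
)

```text
clock: 37.15
eef_pos: [500.3, -235.4, 174.4]
tcp_rot: [3.137, 0.002, 1.49]
contact_force: [0.3, -0.5, -0.4]
opening: 0.997
grasp_force: 0.0
```

```bash
python3 -c "
from h import *
chain((395,-120,170,1.49),(395,190,170,1.49),(483.2,278.5,120,1.49))"

```

```text
(395, -120, 170, 1.49) shift [ 2.13 -2.29  0.08] turn [ 0.04        0.015      -0.00166667] mm 156
(395, 190, 170, 1.49) shift [ 6.18 -0.5  -0.  ] turn [0. 0. 0.] mm 310
(483.2, 278.5, 120, 1.49) shift [1.91 1.62 1.  ] turn [0. 0. 0.] mm 135
```

Request:
drive_tool(
  plan=[
    {"x": 0.6, "y": -0.65, "z": 0, "ax": 0, "ay": 0, "az": 0, "hand": 85},
    {"x": 1.3, "y": -1.4, "z": 0, "ax": 0, "ay": 0, "az": 0, "hand": 85},
    {"x": 2.1, "y": -2.2, "z": 0.05, "ax": 0, "ay": 0, "az": 0, "hand": 85},
    {"x": 2.9, "y": -2.35, "z": 0.05, "ax": 0, "ay": 0, "az": 0, "hand": 85},
    {"x": 3.8, "y": -2.42, "z": 0.05, "ax": 0, "ay": 0, "az": 0, "hand": 85},
    {"x": 4.7, "y": -2.5, "z": 0.05, "ax": 0, "ay": 0, "az": 0, "hand": 85},
    {"x": 5.6, "y": -2.57, "z": 0.05, "ax": 0, "ay": 0, "az": 0, "hand": 85},
    {"x": 6.5, "y": -2.64, "z": 0.05, "ax": 0, "ay": 0, "az": 0, "hand": 85},
  ],
)

```text
clock: 37.95
eef_pos: [392.6, 101.2, 168.4]
tcp_rot: [-3.14, 0.001, 1.49]
contact_force: [0.6, 0.3, -0.0]
opening: 0.998
grasp_force: 0.0
```

Request:
drive_tool(
  plan=[
    {"x": 0.8, "y": -0.06, "z": 0, "ax": 0, "ay": 0, "az": 0, "hand": 85},
    {"x": 1.6, "y": -0.1, "z": 0, "ax": 0, "ay": 0, "az": 0, "hand": 85},
    {"x": 2.2, "y": 0.2, "z": 0, "ax": 0, "ay": 0, "az": 0, "hand": 85},
    {"x": 2.8, "y": 0.7, "z": 0, "ax": 0, "ay": 0, "az": 0, "hand": 85},
    {"x": 3.3, "y": 1.1, "z": 0, "ax": 0, "ay": 0, "az": 0, "hand": 85},
    {"x": 3.6, "y": 1.3, "z": 0.2, "ax": 0, "ay": 0, "az": 0, "hand": 85},
    {"x": 3.6, "y": 1.3, "z": 0.6, "ax": 0, "ay": 0, "az": 0, "hand": 85},
    {"x": 3.6, "y": 1.3, "z": 0.6, "ax": 0, "ay": 0, "az": 0, "hand": 85},
  ],
)

```text
clock: 38.75
eef_pos: [471.0, 272.9, 135.7]
tcp_rot: [-3.136, 0.004, 1.49]
contact_force: [-1.1, -0.6, 0.0]
opening: 0.996
grasp_force: 0.0
```

```bash
python3 - <<'E'
from h import *
t=imaging.grab_frame('top')[:,:,::-1];cv2.imwrite('pics/top10.png',t)
chain((483.2,278.5,100,1.49),(483.2,278.5,19,1.49))
u0,u1,v0,v1=415,485,198,278
c=crop(t,u0,u1,v0,v1); cv2.imwrite('pics/tray10.png',c)
k=c.astype(int); 
m=(k[:,:,2]-k[:,:,1]>-8)&(k[:,:,2]>70)
P=ray('top',pix(big(m),u0,v0),12)[:,:2].astype(np.float32); print('tray',cv2.minAreaRect(P))
m=(k.min(2)>185).astype(np.uint8); m=cv2.morphologyEx(m,cv2.MORPH_OPEN,np.ones((15,15)))
P=ray('top',pix(big(m),u0,v0),29)[:,:2].astype(np.float32); print('block',cv2.minAreaRect(P))
E
```

```text
(483.2, 278.5, 100, 1.49) shift [0.13 0.23 0.74] turn [-0.04166667  0.02833333  0.00166667] mm 39
(483.2, 278.5, 19, 1.49) shift [ 0.   -0.    1.62] turn [0. 0. 0.] mm 81
tray ((481.8754577636719, -233.2218017578125), (158.73435974121094, 170.40594482421875), 85.37492370605469)
block ((487.1259765625, -235.39132690429688), (58.88233184814453, 20.049911499023438), 86.14041900634766)
```

View pics/tray10.png

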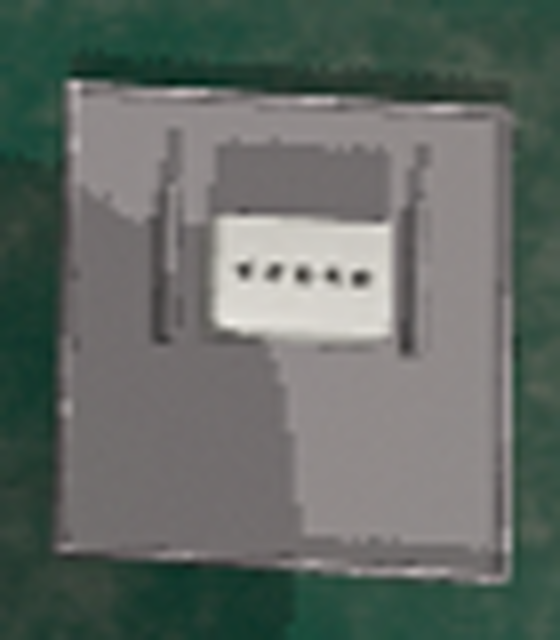

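The block sits square in the stall, with its top at crop u 213 to 392. It's centred between the rib inner faces at about u 182 and 413 once parallax is allowed for. Now I'll put the spool back.

Request:
drive_tool(
  plan=[
    {"x": 0.08, "y": 0.12, "z": 0.1, "ax": 0, "ay": 0, "az": 0, "hand": 85},
    {"x": 0.1, "y": 0.17, "z": 0.3, "ax": 0, "ay": 0, "az": 0, "hand": 85},
    {"x": 0.1, "y": 0.17, "z": 0.6, "ax": 0, "ay": 0, "az": 0, "hand": 85},
    {"x": 0.1, "y": 0.17, "z": 0.6, "ax": 0, "ay": 0, "az": 0, "hand": 85},
  ],
)

```text
clock: 39.2
eef_pos: [481.3, 277.5, 107.8]
tcp_rot: [-3.14, 0.001, 1.49]
contact_force: [-0.5, 0.5, -0.6]
opening: 0.995
grasp_force: 0.0
```

```bash
python3 -c "
from h import *
imaging.grab_frame('side')
chain((483.2,278.5,19,1.49))"

```

```text
(483.2, 278.5, 19, 1.49) shift [0.02 0.03 1.79] turn [-0.01333333  0.00833333 -0.00333333] mm 90
```

Request:
drive_tool(
  plan=[
    {"x": 0.02, "y": 0.02, "z": 0.3, "ax": 0, "ay": 0, "az": 0, "hand": 85},
    {"x": 0.02, "y": 0.02, "z": 0.7, "ax": 0, "ay": 0, "az": 0, "hand": 85},
    {"x": 0.02, "y": 0.02, "z": 1.1, "ax": 0, "ay": 0, "az": 0, "hand": 85},
    {"x": 0.02, "y": 0.02, "z": 1.5, "ax": 0, "ay": 0, "az": 0, "hand": 85},
    {"x": 0.02, "y": 0.02, "z": 1.75, "ax": 0, "ay": 0, "az": 0, "hand": 85},
    {"x": 0.02, "y": 0.02, "z": 1.79, "ax": 0, "ay": 0, "az": 0, "hand": 85},
    {"x": 0.02, "y": 0.02, "z": 1.79, "ax": 0, "ay": 0, "az": 0, "hand": 85},
    {"x": 0.02, "y": 0.02, "z": 1.79, "ax": 0, "ay": 0, "az": 0, "hand": 80},
  ],
)

```text
clock: 40.05
eef_pos: [483.8, 279.4, 20.5]
tcp_rot: [3.141, -0.001, 1.49]
contact_force: [-0.2, 0.5, 0.3]
opening: 0.939
grasp_force: 0.0
```

Request:
drive_tool(
  plan=[
    {"x": 0, "y": 0, "z": 0, "ax": 0, "ay": 0, "az": 0, "hand": 68},
    {"x": 0, "y": 0, "z": 0, "ax": 0, "ay": 0, "az": 0, "hand": 62},
    {"x": 0, "y": 0, "z": 0, "ax": 0, "ay": 0, "az": 0, "hand": 56},
    {"x": 0, "y": 0, "z": 0, "ax": 0, "ay": 0, "az": 0, "hand": 50},
    {"x": 0, "y": 0, "z": 0, "ax": 0, "ay": 0, "az": 0, "hand": 45},
    {"x": 0, "y": 0, "z": 0, "ax": 0, "ay": 0, "az": 0, "hand": 45},
    {"x": 0, "y": 0, "z": 0, "ax": 0, "ay": 0, "az": 0, "hand": 45},
    {"x": 0, "y": 0, "z": 0, "ax": 0, "ay": 0, "az": 0, "hand": 45},
  ],
  grip_force=40,
)

```text
clock: 40.85
eef_pos: [483.7, 279.3, 20.8]
tcp_rot: [3.141, -0.001, 1.49]
contact_force: [-0.9, -0.5, 7.0]
opening: 0.682
grasp_force: 42.4
```

Request:
drive_tool(
  plan=[
    {"x": 0, "y": 0, "z": -0.1, "ax": 0, "ay": 0, "az": 0, "hand": 45},
    {"x": 0, "y": 0, "z": -0.3, "ax": 0, "ay": 0, "az": 0, "hand": 45},
    {"x": 0, "y": 0, "z": -0.7, "ax": 0, "ay": 0, "az": 0, "hand": 45},
    {"x": 0, "y": 0, "z": -1.2, "ax": 0, "ay": 0, "az": 0, "hand": 45},
    {"x": 0, "y": 0, "z": -1.8, "ax": 0, "ay": 0, "az": 0, "hand": 45},
    {"x": 0, "y": 0, "z": -2.4, "ax": 0, "ay": 0, "az": 0, "hand": 45},
    {"x": 0, "y": 0, "z": -2.8, "ax": 0, "ay": 0, "az": 0, "hand": 45},
    {"x": 0, "y": 0, "z": -3.0, "ax": 0, "ay": 0, "az": 0, "hand": 45},
  ],
)

```text
clock: 41.65
eef_pos: [484.0, 279.5, 172.4]
tcp_rot: [3.139, -0.002, 1.49]
contact_force: [0.2, 0.5, -1.6]
opening: 0.683
grasp_force: 43.7
```

```bash
python3 -c "
from h import *
chain((395,190,165,1.49),(395,-120,165,1.49),(432.3,-265.2,120,1.49))"

```

```text
(395, 190, 165, 1.49) shift [-1.93 -1.63  0.14] turn [ 0.025      -0.01833333 -0.        ] mm 126
(395, -120, 165, 1.49) shift [-6.18  0.5   0.  ] turn [0. 0. 0.] mm 310
(432.3, -265.2, 120, 1.49) shift [-2.83  0.98  0.9 ] turn [0. 0. 0.] mm 157
```

Request:
drive_tool(
  plan=[
    {"x": -0.4, "y": -0.34, "z": 0, "ax": 0, "ay": 0, "az": 0, "hand": 45},
    {"x": -1.1, "y": -0.93, "z": 0.05, "ax": 0, "ay": 0, "az": 0, "hand": 45},
    {"x": -1.9, "y": -1.6, "z": 0.1, "ax": 0, "ay": 0, "az": 0, "hand": 45},
    {"x": -2.7, "y": -1.56, "z": 0.1, "ax": 0, "ay": 0, "az": 0, "hand": 45},
    {"x": -3.5, "y": -1.5, "z": 0.1, "ax": 0, "ay": 0, "az": 0, "hand": 45},
    {"x": -4.3, "y": -1.43, "z": 0.1, "ax": 0, "ay": 0, "az": 0, "hand": 45},
    {"x": -5.1, "y": -1.37, "z": 0.1, "ax": 0, "ay": 0, "az": 0, "hand": 45},
    {"x": -5.9, "y": -1.3, "z": 0.1, "ax": 0, "ay": 0, "az": 0, "hand": 45},
  ],
)

```text
clock: 42.45
eef_pos: [393.9, -11.2, 164.7]
tcp_rot: [-3.141, 0.0, 1.49]
contact_force: [1.6, -0.3, -1.7]
opening: 0.68
grasp_force: 43.8
```

Request:
drive_tool(
  plan=[
    {"x": -0.8, "y": 0.06, "z": 0, "ax": 0, "ay": 0, "az": 0, "hand": 45},
    {"x": -1.6, "y": 0.13, "z": 0, "ax": 0, "ay": 0, "az": 0, "hand": 45},
    {"x": -2.4, "y": 0.2, "z": 0, "ax": 0, "ay": 0, "az": 0, "hand": 45},
    {"x": -3.2, "y": 0.5, "z": 0.1, "ax": 0, "ay": 0, "az": 0, "hand": 45},
    {"x": -4.0, "y": 0.8, "z": 0.3, "ax": 0, "ay": 0, "az": 0, "hand": 45},
    {"x": -4.6, "y": 1.05, "z": 0.5, "ax": 0, "ay": 0, "az": 0, "hand": 45},
    {"x": -4.9, "y": 1.15, "z": 0.6, "ax": 0, "ay": 0, "az": 0, "hand": 45},
    {"x": -4.9, "y": 1.15, "z": 0.6, "ax": 0, "ay": 0, "az": 0, "hand": 45},
  ],
)

```text
clock: 43.25
eef_pos: [431.7, -259.6, 133.8]
tcp_rot: [-3.14, -0.001, 1.488]
contact_force: [0.2, 0.4, -2.2]
opening: 0.679
grasp_force: 43.9
```

```bash
python3 -c "
from h import *
imaging.grab_frame('side');imaging.grab_frame('side')
chain((432.4,-264.3,25,1.49))"

```

```text
(432.4, -264.3, 25, 1.49) shift [-0.13  0.04  2.19] turn [-0.015      -0.01166667 -0.00666667] mm 110
```

Request:
drive_tool(
  plan=[
    {"x": -0.05, "y": 0.02, "z": 0.2, "ax": 0, "ay": 0, "az": 0, "hand": 45},
    {"x": -0.1, "y": 0.03, "z": 0.6, "ax": 0, "ay": 0, "az": 0, "hand": 45},
    {"x": -0.1, "y": 0.03, "z": 1.1, "ax": 0, "ay": 0, "az": 0, "hand": 45},
    {"x": -0.1, "y": 0.03, "z": 1.6, "ax": 0, "ay": 0, "az": 0, "hand": 45},
    {"x": -0.1, "y": 0.03, "z": 1.9, "ax": 0, "ay": 0, "az": 0, "hand": 45},
    {"x": -0.1, "y": 0.03, "z": 2.08, "ax": 0, "ay": 0, "az": 0, "hand": 45},
    {"x": -0.1, "y": 0.03, "z": 2.1, "ax": 0, "ay": 0, "az": 0, "hand": 45},
    {"x": -0.1, "y": 0.03, "z": 2.1, "ax": 0, "ay": 0, "az": 0, "hand": 45},
  ],
)

```text
clock: 44.15
eef_pos: [433.4, -263.4, 30.1]
tcp_rot: [3.141, 0.0, 1.49]
contact_force: [-0.3, -0.6, -1.5]
opening: 0.68
grasp_force: 43.9
```

```bash
python3 -c "
from h import *
imaging.grab_frame('side');imaging.grab_frame('side');imaging.grab_frame('side')
print(monitor.sense()['contact_force'],monitor.sense()['eef_pos'])
chain((432.4,-264.3,22.5,1.49))"

```

```text
[ 0.67760081 -0.35283165 -2.29146684] [ 433.75093748 -263.89779437   30.6272642 ]
(432.4, -264.3, 22.5, 1.49) shift [-0.01 -0.03  0.16] turn [0.01333333 0.00666667 0.        ] mm 8
```

Request:
drive_tool(
  plan=[
    {"x": -0.01, "y": -0.02, "z": 0.05, "ax": 0, "ay": 0, "az": 0, "hand": 45},
    {"x": -0.01, "y": -0.02, "z": 0.1, "ax": 0, "ay": 0, "az": 0, "hand": 45},
    {"x": -0.01, "y": -0.02, "z": 0.15, "ax": 0, "ay": 0, "az": 0, "hand": 45},
    {"x": -0.01, "y": -0.02, "z": 0.15, "ax": 0, "ay": 0, "az": 0, "hand": 45},
    {"x": -0.01, "y": -0.02, "z": 0.15, "ax": 0, "ay": 0, "az": 0, "hand": 45},
  ],
)

```text
clock: 44.8
eef_pos: [432.1, -264.0, 22.2]
tcp_rot: [-3.141, -0.0, 1.49]
contact_force: [-0.3, 0.2, -1.7]
opening: 0.679
grasp_force: 43.9
```

Request:
drive_tool(
  plan=[
    {"x": 0, "y": 0, "z": 0.02, "ax": 0, "ay": 0, "az": 0, "hand": 45},
    {"x": 0, "y": 0, "z": 0.03, "ax": 0, "ay": 0, "az": 0, "hand": 45},
    {"x": 0, "y": 0, "z": 0.03, "ax": 0, "ay": 0, "az": 0, "hand": 45},
    {"x": 0, "y": 0, "z": 0.03, "ax": 0, "ay": 0, "az": 0, "hand": 45},
  ],
)

```text
clock: 45.2
eef_pos: [432.2, -264.1, 21.7]
tcp_rot: [3.141, 0.0, 1.49]
contact_force: [-4.2, 2.3, 14.3]
opening: 0.682
grasp_force: 45.6
```

Request:
drive_tool(
  plan=[
    {"x": 0, "y": 0, "z": -0.02, "ax": 0, "ay": 0, "az": 0, "hand": 45},
    {"x": 0, "y": 0, "z": -0.02, "ax": 0, "ay": 0, "az": 0, "hand": 58},
    {"x": 0, "y": 0, "z": -0.02, "ax": 0, "ay": 0, "az": 0, "hand": 63},
    {"x": 0, "y": 0, "z": -0.02, "ax": 0, "ay": 0, "az": 0, "hand": 68},
    {"x": 0, "y": 0, "z": -0.02, "ax": 0, "ay": 0, "az": 0, "hand": 70},
    {"x": 0, "y": 0, "z": -0.02, "ax": 0, "ay": 0, "az": 0, "hand": 70},
    {"x": 0, "y": 0, "z": -0.1, "ax": 0, "ay": 0, "az": 0, "hand": 70},
  ],
)

```text
clock: 45.9
eef_pos: [431.8, -263.9, 25.5]
tcp_rot: [-3.141, -0.0, 1.49]
contact_force: [0.4, 0.1, -0.4]
opening: 0.822
grasp_force: 0.0
```

Request:
drive_tool(
  plan=[
    {"x": 0, "y": 0, "z": -0.2, "ax": 0, "ay": 0, "az": 0, "hand": 70},
    {"x": 0, "y": 0, "z": -0.6, "ax": 0, "ay": 0, "az": 0, "hand": 85},
    {"x": 0, "y": 0, "z": -1.2, "ax": 0, "ay": 0, "az": 0, "hand": 85},
    {"x": 0, "y": 0, "z": -1.9, "ax": 0, "ay": 0, "az": 0, "hand": 85},
    {"x": 0, "y": 0, "z": -2.6, "ax": 0, "ay": 0, "az": 0, "hand": 85},
    {"x": 0, "y": 0, "z": -3.0, "ax": 0, "ay": 0, "az": 0, "hand": 85},
    {"x": 0, "y": 0, "z": -3.0, "ax": 0, "ay": 0, "az": 0, "hand": 85},
  ],
)

```text
clock: 46.6
eef_pos: [433.9, -265.1, 179.6]
tcp_rot: [3.136, 0.003, 1.49]
contact_force: [-0.2, -0.3, -0.3]
opening: 0.995
grasp_force: 0.0
```

```bash
python3 -c "
from h import *
chain((395,-120,170,1.49),(395,240,170,1.49),(481.6,345.8,140,1.49))"

```

```text
(395, -120, 170, 1.49) shift [ 2.83 -1.01  0.18] turn [ 0.055       0.02666667 -0.00166667] mm 151
(395, 240, 170, 1.49) shift [ 7.18 -0.58 -0.  ] turn [0. 0. 0.] mm 360
(481.6, 345.8, 140, 1.49) shift [2.25 1.56 0.6 ] turn [0. 0. 0.] mm 140
```

Request:
drive_tool(
  plan=[
    {"x": 0.7, "y": -0.25, "z": 0, "ax": 0, "ay": 0, "az": 0, "hand": 85},
    {"x": 1.5, "y": -0.55, "z": 0, "ax": 0, "ay": 0, "az": 0, "hand": 85},
    {"x": 2.3, "y": -0.85, "z": 0.1, "ax": 0, "ay": 0, "az": 0, "hand": 85},
    {"x": 3.1, "y": -1.05, "z": 0.1, "ax": 0, "ay": 0, "az": 0, "hand": 85},
    {"x": 4.0, "y": -1.12, "z": 0.1, "ax": 0, "ay": 0, "az": 0, "hand": 85},
    {"x": 4.9, "y": -1.2, "z": 0.1, "ax": 0, "ay": 0, "az": 0, "hand": 85},
    {"x": 5.8, "y": -1.27, "z": 0.1, "ax": 0, "ay": 0, "az": 0, "hand": 85},
    {"x": 6.7, "y": -1.34, "z": 0.1, "ax": 0, "ay": 0, "az": 0, "hand": 85},
  ],
)

```text
clock: 47.4
eef_pos: [391.6, 76.9, 170.6]
tcp_rot: [-3.141, 0.0, 1.49]
contact_force: [0.7, 0.8, -0.2]
opening: 0.993
grasp_force: 0.0
```

Request:
drive_tool(
  plan=[
    {"x": 0.9, "y": -0.07, "z": 0, "ax": 0, "ay": 0, "az": 0, "hand": 85},
    {"x": 1.8, "y": -0.14, "z": 0, "ax": 0, "ay": 0, "az": 0, "hand": 85},
    {"x": 2.6, "y": -0.2, "z": 0, "ax": 0, "ay": 0, "az": 0, "hand": 85},
    {"x": 3.4, "y": -0.1, "z": 0, "ax": 0, "ay": 0, "az": 0, "hand": 85},
    {"x": 4.0, "y": 0.4, "z": 0, "ax": 0, "ay": 0, "az": 0, "hand": 85},
    {"x": 4.6, "y": 0.9, "z": 0, "ax": 0, "ay": 0, "az": 0, "hand": 85},
    {"x": 5.0, "y": 1.2, "z": 0.1, "ax": 0, "ay": 0, "az": 0, "hand": 85},
    {"x": 5.0, "y": 1.2, "z": 0.3, "ax": 0, "ay": 0, "az": 0, "hand": 85},
  ],
)

```text
clock: 48.2
eef_pos: [474.6, 322.1, 155.6]
tcp_rot: [3.14, -0.002, 1.491]
contact_force: [0.8, 1.1, -0.6]
opening: 0.994
grasp_force: 0.0
```

```bash
python3 -c "
from h import *
imaging.grab_frame('side');imaging.grab_frame('side')
t=imaging.grab_frame('top')[:,:,::-1];cv2.imwrite('pics/top11.png',t)
chain((481.6,345.8,27,1.49))"

```

```text
(481.6, 345.8, 27, 1.49) shift [0.57 0.18 2.54] turn [-0.02833333  0.02333333 -0.        ] mm 131
```

Request:
drive_tool(
  plan=[
    {"x": 0.3, "y": 0.1, "z": 0, "ax": 0, "ay": 0, "az": 0, "hand": 85},
    {"x": 0.55, "y": 0.14, "z": 0.1, "ax": 0, "ay": 0, "az": 0, "hand": 85},
    {"x": 0.55, "y": 0.14, "z": 0.5, "ax": 0, "ay": 0, "az": 0, "hand": 85},
    {"x": 0.55, "y": 0.14, "z": 0.9, "ax": 0, "ay": 0, "az": 0, "hand": 85},
    {"x": 0.55, "y": 0.14, "z": 0.9, "ax": 0, "ay": 0, "az": 0, "hand": 85},
  ],
)

```text
clock: 48.85
eef_pos: [480.3, 346.1, 108.6]
tcp_rot: [-3.139, 0.002, 1.49]
contact_force: [-0.1, -0.2, -0.2]
opening: 0.992
grasp_force: 0.0
```

```bash
python3 -c "
from h import *
imaging.grab_frame('side')
chain((481.6,345.8,27,1.49))"

```

```text
(481.6, 345.8, 27, 1.49) shift [-0.01  0.02  1.66] turn [-0.01666667  0.01166667  0.        ] mm 83
```

Request:
drive_tool(
  plan=[
    {"x": 0, "y": 0.01, "z": 0.3, "ax": 0, "ay": 0, "az": 0, "hand": 85},
    {"x": 0, "y": 0.01, "z": 0.7, "ax": 0, "ay": 0, "az": 0, "hand": 85},
    {"x": 0, "y": 0.01, "z": 1.1, "ax": 0, "ay": 0, "az": 0, "hand": 85},
    {"x": 0, "y": 0.01, "z": 1.4, "ax": 0, "ay": 0, "az": 0, "hand": 85},
    {"x": 0, "y": 0.01, "z": 1.62, "ax": 0, "ay": 0, "az": 0, "hand": 85},
    {"x": 0, "y": 0.01, "z": 1.66, "ax": 0, "ay": 0, "az": 0, "hand": 85},
    {"x": 0, "y": 0.01, "z": 1.66, "ax": 0, "ay": 0, "az": 0, "hand": 85},
    {"x": 0, "y": 0.01, "z": 1.66, "ax": 0, "ay": 0, "az": 0, "hand": 80},
  ],
)

```text
clock: 49.7
eef_pos: [482.7, 346.7, 28.5]
tcp_rot: [3.141, -0.001, 1.49]
contact_force: [-0.9, 0.6, -0.1]
opening: 0.936
grasp_force: 0.0
```

Request:
drive_tool(
  plan=[
    {"x": 0, "y": 0, "z": 0, "ax": 0, "ay": 0, "az": 0, "hand": 66},
    {"x": 0, "y": 0, "z": 0, "ax": 0, "ay": 0, "az": 0, "hand": 60},
    {"x": 0, "y": 0, "z": 0, "ax": 0, "ay": 0, "az": 0, "hand": 56},
    {"x": 0, "y": 0, "z": 0, "ax": 0, "ay": 0, "az": 0, "hand": 50},
    {"x": 0, "y": 0, "z": 0, "ax": 0, "ay": 0, "az": 0, "hand": 43},
    {"x": 0, "y": 0, "z": 0, "ax": 0, "ay": 0, "az": 0, "hand": 43},
    {"x": 0, "y": 0, "z": 0, "ax": 0, "ay": 0, "az": 0, "hand": 43},
    {"x": 0, "y": 0, "z": 0, "ax": 0, "ay": 0, "az": 0, "hand": 43},
  ],
  grip_force=40,
)

```text
clock: 50.5
eef_pos: [482.4, 346.6, 28.8]
tcp_rot: [3.141, -0.0, 1.49]
contact_force: [-2.1, -1.1, 8.8]
opening: 0.632
grasp_force: 40.6
```

Request:
drive_tool(
  plan=[
    {"x": 0, "y": 0, "z": -0.1, "ax": 0, "ay": 0, "az": 0, "hand": 43},
    {"x": 0, "y": 0, "z": -0.3, "ax": 0, "ay": 0, "az": 0, "hand": 43},
    {"x": 0, "y": 0, "z": -0.7, "ax": 0, "ay": 0, "az": 0, "hand": 43},
    {"x": 0, "y": 0, "z": -1.2, "ax": 0, "ay": 0, "az": 0, "hand": 43},
    {"x": 0, "y": 0, "z": -1.8, "ax": 0, "ay": 0, "az": 0, "hand": 43},
    {"x": 0, "y": 0, "z": -2.4, "ax": 0, "ay": 0, "az": 0, "hand": 43},
    {"x": 0, "y": 0, "z": -2.8, "ax": 0, "ay": 0, "az": 0, "hand": 43},
    {"x": 0, "y": 0, "z": -3.0, "ax": 0, "ay": 0, "az": 0, "hand": 43},
  ],
)

```text
clock: 51.3
eef_pos: [482.9, 346.9, 180.5]
tcp_rot: [3.139, -0.002, 1.49]
contact_force: [0.5, 0.3, -1.2]
opening: 0.634
grasp_force: 42.4
```

```bash
python3 - <<'E'
from h import *
chain((395,240,170,1.49),(395,-120,170,1.49),(439.2,-193.6,140,1.49))
im=cv2.imread('pics/top11.png'); u0,u1,v0,v1=450,482,240,270
for f in('top0','top11'):
    im=cv2.imread(f'pics/{f}.png'); c=crop(im,u0,u1,v0,v1).astype(int); b,g,r_=c[:,:,0],c[:,:,1],c[:,:,2]
    m=cv2.morphologyEx(((r_<100)&(g-r_<8)).astype(np.uint8),cv2.MORPH_OPEN,np.ones((41,41)))
    P=ray('top',pix(big(m),u0,v0),52)[:,:2].astype(np.float32); print(f,cv2.fitEllipse(P),cv2.minEnclosingCircle(P))
E
```

```text
(395, 240, 170, 1.49) shift [-2.27 -1.58  0.2 ] turn [ 0.025      -0.02       -0.00166667] mm 139
(395, -120, 170, 1.49) shift [-7.18  0.58  0.  ] turn [0. 0. 0.] mm 360
(439.2, -193.6, 140, 1.49) shift [-1.4  1.   0.6] turn [0. 0. 0.] mm 91
top0 ((431.74334716796875, -265.8870544433594), (57.449398040771484, 59.370361328125), 126.50049591064453) ((431.1968994140625, -265.28936767578125), 31.78091812133789)
top11 ((430.8946838378906, -265.7216796875), (58.52417755126953, 60.3907356262207), 127.76194763183594) ((430.35198974609375, -265.2259216308594), 32.59877395629883)
```

The spool is back within about 1 mm of its start position by the same camera measurement. Now the jar.

Request:
drive_tool(
  plan=[
    {"x": -0.4, "y": -0.28, "z": 0, "ax": 0, "ay": 0, "az": 0, "hand": 43},
    {"x": -1.0, "y": -0.7, "z": 0.05, "ax": 0, "ay": 0, "az": 0, "hand": 43},
    {"x": -1.7, "y": -1.18, "z": 0.1, "ax": 0, "ay": 0, "az": 0, "hand": 43},
    {"x": -2.4, "y": -1.58, "z": 0.15, "ax": 0, "ay": 0, "az": 0, "hand": 43},
    {"x": -3.2, "y": -1.51, "z": 0.2, "ax": 0, "ay": 0, "az": 0, "hand": 43},
    {"x": -4.0, "y": -1.44, "z": 0.2, "ax": 0, "ay": 0, "az": 0, "hand": 43},
    {"x": -4.8, "y": -1.38, "z": 0.2, "ax": 0, "ay": 0, "az": 0, "hand": 43},
    {"x": -5.6, "y": -1.32, "z": 0.2, "ax": 0, "ay": 0, "az": 0, "hand": 43},
  ],
)

```text
clock: 52.1
eef_pos: [393.1, 71.2, 167.7]
tcp_rot: [-3.141, 0.0, 1.49]
contact_force: [1.3, 0.4, -0.8]
opening: 0.628
grasp_force: 42.5
```

Request:
drive_tool(
  plan=[
    {"x": -0.8, "y": 0.06, "z": 0, "ax": 0, "ay": 0, "az": 0, "hand": 43},
    {"x": -1.6, "y": 0.13, "z": 0, "ax": 0, "ay": 0, "az": 0, "hand": 43},
    {"x": -2.4, "y": 0.19, "z": 0, "ax": 0, "ay": 0, "az": 0, "hand": 43},
    {"x": -3.2, "y": 0.26, "z": 0, "ax": 0, "ay": 0, "az": 0, "hand": 43},
    {"x": -3.9, "y": 0.5, "z": 0, "ax": 0, "ay": 0, "az": 0, "hand": 43},
    {"x": -4.5, "y": 0.9, "z": 0, "ax": 0, "ay": 0, "az": 0, "hand": 43},
    {"x": -5.0, "y": 1.2, "z": 0, "ax": 0, "ay": 0, "az": 0, "hand": 43},
    {"x": -5.2, "y": 1.3, "z": 0, "ax": 0, "ay": 0, "az": 0, "hand": 43},
  ],
)

```text
clock: 52.9
eef_pos: [438.4, -193.9, 167.7]
tcp_rot: [3.141, 0.0, 1.488]
contact_force: [1.1, 0.4, -2.1]
opening: 0.632
grasp_force: 42.5
```

```bash
python3 -c "
from h import *
imaging.grab_frame('side');imaging.grab_frame('side')
chain((440,-193.1,110,1.49))"

```

```text
(440, -193.1, 110, 1.49) shift [-0.01  0.05  1.15] turn [-0.00666667 -0.00166667 -0.01666667] mm 57
```

Request:
drive_tool(
  plan=[
    {"x": 0, "y": 0.03, "z": 0.2, "ax": 0, "ay": 0, "az": 0, "hand": 43},
    {"x": 0, "y": 0.05, "z": 0.6, "ax": 0, "ay": 0, "az": 0, "hand": 43},
    {"x": 0, "y": 0.05, "z": 1.1, "ax": 0, "ay": 0, "az": 0, "hand": 43},
    {"x": 0, "y": 0.05, "z": 1.6, "ax": 0, "ay": 0, "az": 0, "hand": 43},
    {"x": 0, "y": 0.05, "z": 2.0, "ax": 0, "ay": 0, "az": 0, "hand": 43},
    {"x": 0, "y": 0.05, "z": 2.3, "ax": 0, "ay": 0, "az": 0, "hand": 43},
    {"x": 0, "y": 0.05, "z": 2.5, "ax": 0, "ay": 0, "az": 0, "hand": 43},
    {"x": 0, "y": 0.05, "z": 2.5, "ax": 0, "ay": 0, "az": 0, "hand": 43},
  ],
)

```text
clock: 53.8
eef_pos: [438.7, -190.5, 41.5]
tcp_rot: [-3.139, -0.001, 1.491]
contact_force: [-0.6, -0.3, -1.4]
opening: 0.633
grasp_force: 42.5
```

```bash
python3 -c "
from h import *
[imaging.grab_frame('side') for i in range(4)]
print(monitor.sense()['eef_pos'],monitor.sense()['contact_force'])
chain((440,-193.1,30.5,1.49))"

```

```text
[ 440.45954113 -191.94860343   43.46783443] [ 0.34366084  0.01262681 -1.29274726]
(440, -193.1, 30.5, 1.49) shift [-0.02 -0.01  0.26] turn [0.01       0.00333333 0.00166667] mm 13
```

Request:
drive_tool(
  plan=[
    {"x": -0.02, "y": -0.01, "z": 0.06, "ax": 0, "ay": 0, "az": 0, "hand": 43},
    {"x": -0.02, "y": -0.01, "z": 0.13, "ax": 0, "ay": 0, "az": 0, "hand": 43},
    {"x": -0.02, "y": -0.01, "z": 0.2, "ax": 0, "ay": 0, "az": 0, "hand": 43},
    {"x": -0.02, "y": -0.01, "z": 0.25, "ax": 0, "ay": 0, "az": 0, "hand": 43},
    {"x": -0.02, "y": -0.01, "z": 0.25, "ax": 0, "ay": 0, "az": 0, "hand": 43},
    {"x": -0.02, "y": -0.01, "z": 0.25, "ax": 0, "ay": 0, "az": 0, "hand": 43},
  ],
)

```text
clock: 54.6
eef_pos: [439.4, -192.9, 30.2]
tcp_rot: [-3.141, -0.0, 1.49]
contact_force: [-0.5, -0.4, -1.2]
opening: 0.635
grasp_force: 42.5
```

Request:
drive_tool(
  plan=[
    {"x": 0, "y": 0, "z": 0.01, "ax": 0, "ay": 0, "az": 0, "hand": 43},
    {"x": 0, "y": 0, "z": 0.02, "ax": 0, "ay": 0, "az": 0, "hand": 43},
    {"x": 0, "y": 0, "z": 0.02, "ax": 0, "ay": 0, "az": 0, "hand": 43},
  ],
)

```text
clock: 54.9
eef_pos: [439.5, -193.0, 29.8]
tcp_rot: [3.142, 0.0, 1.49]
contact_force: [-1.8, 1.1, 7.7]
opening: 0.631
grasp_force: 43.3
```

Request:
drive_tool(
  plan=[
    {"x": 0, "y": 0, "z": -0.01, "ax": 0, "ay": 0, "az": 0, "hand": 50},
    {"x": 0, "y": 0, "z": -0.01, "ax": 0, "ay": 0, "az": 0, "hand": 56},
    {"x": 0, "y": 0, "z": -0.01, "ax": 0, "ay": 0, "az": 0, "hand": 60},
    {"x": 0, "y": 0, "z": -0.01, "ax": 0, "ay": 0, "az": 0, "hand": 68},
    {"x": 0, "y": 0, "z": -0.01, "ax": 0, "ay": 0, "az": 0, "hand": 75},
    {"x": 0, "y": 0, "z": -0.01, "ax": 0, "ay": 0, "az": 0, "hand": 75},
    {"x": 0, "y": 0, "z": -0.1, "ax": 0, "ay": 0, "az": 0, "hand": 75},
  ],
)

```text
clock: 55.6
eef_pos: [439.1, -192.8, 34.0]
tcp_rot: [-3.141, -0.0, 1.49]
contact_force: [-0.5, -0.2, -0.6]
opening: 0.883
grasp_force: 0.0
```

Request:
drive_tool(
  plan=[
    {"x": 0, "y": 0, "z": -0.2, "ax": 0, "ay": 0, "az": 0, "hand": 75},
    {"x": 0, "y": 0, "z": -0.6, "ax": 0, "ay": 0, "az": 0, "hand": 85},
    {"x": 0, "y": 0, "z": -1.2, "ax": 0, "ay": 0, "az": 0, "hand": 85},
    {"x": 0, "y": 0, "z": -1.9, "ax": 0, "ay": 0, "az": 0, "hand": 85},
    {"x": 0, "y": 0, "z": -2.6, "ax": 0, "ay": 0, "az": 0, "hand": 85},
    {"x": 0, "y": 0, "z": -3.0, "ax": 0, "ay": 0, "az": 0, "hand": 85},
    {"x": 0, "y": 0, "z": -3.0, "ax": 0, "ay": 0, "az": 0, "hand": 85},
  ],
)

```text
clock: 56.3
eef_pos: [441.2, -193.7, 188.0]
tcp_rot: [3.136, 0.002, 1.49]
contact_force: [0.1, -0.4, -0.4]
opening: 0.993
grasp_force: 0.0
```

Request:
drive_tool(
  plan=[
    {"x": 0.5, "y": -0.3, "z": 0, "ax": 0, "ay": 0, "az": 0, "hand": 85},
    {"x": 1.3, "y": -0.6, "z": 0, "ax": 0, "ay": 0, "az": 0, "hand": 85},
    {"x": 2.1, "y": -0.8, "z": 0, "ax": 0, "ay": 0, "az": 0, "hand": 85},
    {"x": 3.0, "y": -0.9, "z": 0, "ax": 0, "ay": 0, "az": 0, "hand": 85},
    {"x": 3.9, "y": -1.0, "z": 0, "ax": 0, "ay": 0, "az": 0, "hand": 85},
    {"x": 4.8, "y": -1.0, "z": 0, "ax": 0, "ay": 0, "az": 0, "hand": 85},
    {"x": 5.3, "y": -1.0, "z": 0, "ax": 0, "ay": 0, "az": 0, "hand": 85},
    {"x": 5.3, "y": -1.0, "z": 0, "ax": 0, "ay": 0, "az": 0, "hand": 85},
  ],
)

```text
clock: 57.1
eef_pos: [410.7, 77.7, 183.9]
tcp_rot: [-3.141, -0.0, 1.493]
contact_force: [-0.3, -0.9, -0.3]
opening: 0.994
grasp_force: 0.0
```

```bash
python3 - <<'E'
from h import *
[imaging.grab_frame('side') for i in range(4)]
t=imaging.grab_frame('top')[:,:,::-1];cv2.imwrite('pics/top12.png',t)
def cen(im,w,fn,z,k):
    u0,u1,v0,v1=w; c=crop(im,*w).astype(int); m=cv2.morphologyEx(fn(c[:,:,0],c[:,:,1],c[:,:,2]).astype(np.uint8),cv2.MORPH_OPEN,np.ones((k,k)))
    return np.round(cv2.fitEllipse(ray('top',pix(big(m),u0,v0),z)[:,:2].astype(np.float32))[:2],1).tolist()
for f in('top0','top12'):
    im=cv2.imread(f'pics/{f}.png')
    print(f,'jar',cen(im,(430,456,238,266),lambda b,g,r:r<70,76,9),'spool',cen(im,(450,482,240,270),lambda b,g,r:(r<100)&(g-r<8),52,41))
cv2.imwrite('pics/fin.png',cv2.resize(t[195:285,400:550],None,fx=5,fy=5,interpolation=cv2.INTER_CUBIC))
E
```

```text
top0 jar [[438.3, -192.8], [48.1, 51.3]] spool [[431.7, -265.9], [57.4, 59.4]]
top12 jar [[437.0, -192.8], [48.7, 51.5]] spool [[430.8, -265.7], [58.4, 60.2]]
```

View pics/fin.png

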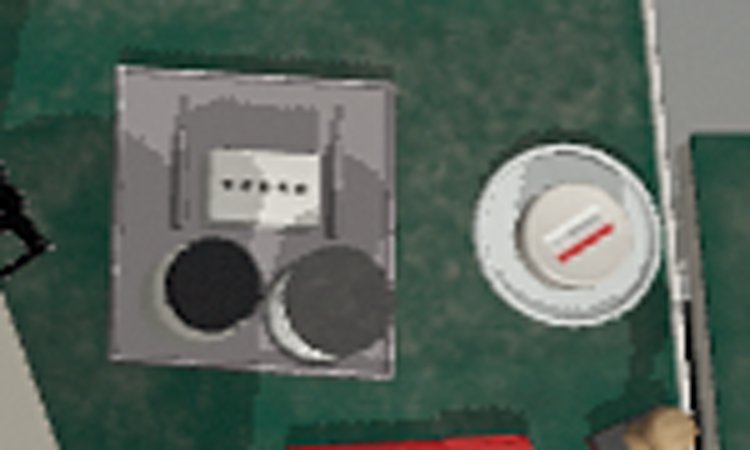

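The final view shows everything in place. The block is square in the stall at crop (265,187) and the tin is in the dish at (577,235). The jar (212,285) and spool (335,300) are within about 1.3 mm of where they started, and the arm is clear. I'll hand it in.

```bash
python3 -c "
from rig import r
print(r.sign_off())"
```

```text
the job is handed in; nothing more can be done
None
```

The job is done and handed in at about 57 s: the tin is in the dish about 2–3 mm off centre, the block is square in the middle of the stall, and the spool and jar are upright within about 1.3 mm of their starting spots; no judging result came back.

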